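Set up the patchwork die press and put its other dies away

ROBOT

A 6-joint arm with a two-finger parallel gripper is mounted at the origin on the work surface. World frame = base frame: x ahead of the robot, y to its left, z up, the work surface at z = 0. Lengths are in m, angles in rad, forces in N, time in s.
With the tool pointing down it reaches from about 0.275 to 0.85 m from the base axis. Payload 5.2 kg.
Tool frame: the origin (TCP) lies at the very end of the fingers, on their centre line; the grasp point (between the pads) lies 19 mm behind it; z points along the fingers, y is the direction in which the jaws open and shut (so a half turn about z gives the same grasp; the last joint's range is limited). The gripper opens to 85 mm and grips with 20 to 120 N. Pads are 22 mm wide; open, the fingers measure 114 mm over their backs; the gripper's body (76 mm by 85 mm) begins 54 mm behind the grasp point. The pads swing forward as they close: fully open they stand 13 mm farther back than shut.
Start: joints at [1.129, 0.259, 1.535, -0, 1.348, -0.203], TCP at [0.13, 0.534, 0.231] pointing down, gripper open.
Joint ranges: [-3.14, 3.14], [-0.91, 2.08], [0.19, 2.58], [-1.22, 4.36], [0.22, 2.71], [-3.12, 3.12]. Speed limits (rad/s): [2.57, 2.57, 3.14, 3.14, 3.14, 3.14].

INTERFACE

Orientations are given as a unit quaternion [x, y, z, w].
In Python, from cell import telemetry, imaging, hand_in gives the robot as it stands. The module is installed in compiled form; this text tells all that it offers.
- The arm moves only by the tool play_rows, never from a script. Its argument "deltas" is a list of rows, each a list of 5 numbers: the shift along the tool's x, y, z in cm, then the turn about the tool's z in rad, then the opening, from 0 (shut) to 1 (fully open). A call has 1 to 20 rows; each row is the pose to reach, as a shift and turn from the pose commanded when the call began, along the tool's axes at that moment; what a row does not reach only later rows make up. A row lasts 1/8 s, in which the tool goes at most 62.5 mm and 10.7 degrees, less where a joint would pass 70% of its speed; a pose out of reach is approached as far as the arm can. A call with a gripper value outside its range is refused whole. The fingers move at their own pace and stop on an object; the grip force is fixed at half the most. Time passes only in rows, so rows that repeat a pose let the fingers close. It gives the time, the measured TCP pose, the force and the opening at its end, in the units of the state.
- telemetry.get_state(): the state, without advancing time (a new reading comes with each control period).
- imaging.grab_frame(name): name is "scene" or "top"; returns the picture (420x560x3 uint8, red, green, blue); there is no depth.
- imaging.camera_model(name): a dict with "K" (3x3 intrinsics, pixels), "R" (3x3) and "t" (3): a world point X has camera coordinates R X + t. Camera axes: x right, y down, z forward; pixel columns grow to the right and rows downward; lengths in m; the calibration is good to about 2 mm. A picture is of the moment at which its call begins. camera_model takes no time and is no camera call.
- hand_in(): hands the job in, once; it reports no verdict.
The state is a dict: "t": time; "joint_positions": joint angles; "joint_vel": joint speeds; "tau": joint torques, N m; "tcp_pos": TCP position; "tcp_rot": TCP orientation; "ft_force": force on the tool from outside, world axes, zero at the start; "ft_torque": the same for the moment, N m; "gripper_width": finger opening in m.
Only numpy, scipy, OpenCV 4.12 (cv2) and the standard library are available. Lean on these libraries where they do the work, as an engineer would, in place of code of your own. Each camera call takes 0.05 s, during which the arm holds its last target.

TASK

Four patchwork cutting dies lie about the sewing-room table. Put the round, the square and the strip die each on the cork storage pad that has its outline, and set the hexagonal die on the hexagon of the press's sprung loading stage and push it down until the side catch holds the platform down. Each die must stand flat, centred in its outline and turned to match it, and the glass jar must not be knocked over.

Things in the scene. Friction and masses are not known exactly. Their poses are not given: they have to be found in the camera images.
- die_round_center (a point): loose die, round, 44 mm diameter; dark steel body 20 mm thick and on it a central upright light wooden grip bar 36 mm long (x), 14 mm thick (y), 32 mm high; 52 mm tall in all. The point is its centre, 26 mm above the underside; x runs along the bar, z up. Any turn about z fits its outline. 0.1 to 0.25 kg.
- die_square_center (a point): loose die, square, 56 x 56 mm with sides along x and y; dark steel body 20 mm thick and on it a central upright light wooden grip bar 36 mm long (x), 14 mm thick (y), 32 mm high; 52 mm tall in all. The point is its centre, 26 mm above the underside; x runs along the bar, z up. It fits its outline at every quarter turn. 0.1 to 0.25 kg.
- die_strip_center (a point): loose die, a rectangular strip, 86 mm (x) x 36 mm (y); dark steel body 20 mm thick and on it a central upright light wooden grip bar 36 mm long (x), 14 mm thick (y), 32 mm high; 52 mm tall in all. The point is its centre, 26 mm above the underside; x runs along the bar, z up. It fits its outline at every half turn. 0.1 to 0.25 kg.
- die_hex_center (a point): loose die, a regular hexagon, 66 mm across flats, with two flats facing +x and -x (corners at +y and -y); dark steel body 20 mm thick and on it a central upright light wooden grip bar 36 mm long (x), 14 mm thick (y), 32 mm high; 52 mm tall in all. The point is its centre, 26 mm above the underside; x runs along the bar, z up. It fits its outline at every sixth of a turn. 0.1 to 0.25 kg.
- pad_round_top (a point): fixed cork storage pad on a grey board, 108 x 96 x 6 mm, flat, with a thin black drawn outline (no raised edge) of the round die, 3 mm larger all round. The point is the centre of the outline on the pad's top face, 6 mm above the table; z is up. 
- pad_square_top (a point): fixed cork storage pad on a grey board, 108 x 96 x 6 mm, flat, with a thin black drawn outline (no raised edge) of the square die, 3 mm larger all round. The point is the centre of the outline on the pad's top face, 6 mm above the table; z is up. Its outline has sides along x and y.
- pad_strip_top (a point): fixed cork storage pad on a grey board, 108 x 96 x 6 mm, flat, with a thin black drawn outline (no raised edge) of the strip die, 3 mm larger all round. The point is the centre of the outline on the pad's top face, 6 mm above the table; z is up. The outline's long side runs along x (along the pad's longer side).
- platform_top (a point): centre of the top face of the sprung loading platform: flat 92 x 92 mm cork plate with a drawn hexagon (flats facing +x and -x, no raised edge) over a fixed green base 108 x 100 mm. The face is 40 mm above the table when up, 28 mm when latched; the point moves with it; z up. The catch's green post, 44 mm wide, 48 mm high, stands 60 to 74 mm off on the +x side.
- platform (a joint): how far the platform is pressed down, in m: 0 up, stop at 0.0145. It takes about 12 N at the bottom; a die's weight hardly moves it. Pressed past 0.0125, the side catch snaps over its lug by itself and holds it at about 0.0115 when let go.
- jar: bystander: glass jar with a metal lid, 58 mm diameter, 82 mm high, standing loose near the middle of the table; the origin is the centre of its underside.
Mind the look-alikes: they are no part of the job. What is shaped like the part that bears die_square_center but blue, green or purple is not meant.

How it is judged:
By the outcome, as a careful person would: the job done as asked, in the order asked, and still so for the second after the job is handed in, with the robot touching nothing.
It also fails if it takes over 122 s, if anything falls off the work surface, if the arm or the gripper's body presses on something with over 40 N, if the wrist force passes 120 N, or if a joint passes its speed limit or range.

## Working session

There is one attempt and no reset: what is moved stays moved. The work goes in short steps, Python scripts to look and compute and a tool call to move; the robot and the scene stay as the last step left them, time stands still between calls to the robot, and variables do not carry over. Pictures are saved under pics/ and viewed, and the job is handed in when it is done.

Besides the shell and the picture viewer there is one more tool, called after "Call:" in YAML: its name, and indented under it one key for each argument. play_rows: Moves the arm, as the interface text tells. Its arguments: {"type":"object","properties":{"deltas":{"type":"array","items":{"type":"array","items":{"type":"number"}}}},"required":["deltas"]}

```bash
mkdir -p pics; python3 - <<'E'
from cell import telemetry, imaging
import cv2
print(telemetry.get_state())
for n in("top","scene"):
    im=imaging.grab_frame(n); cv2.imwrite(f"pics/{n}0.png",im[:,:,::-1]); 
    m=imaging.camera_model(n); print(n,m)
E
```

```text
{'t': 0.0, 'joint_positions': array([ 1.12916825e+00,  2.59329254e-01,  1.53609820e+00,  1.87610667e-05,
        1.34796671e+00, -2.02798722e-01]), 'joint_vel': array([ 5.69394778e-04, -2.45138577e-05, -9.32423904e-04, -9.32413784e-04,
       -1.06116680e-03, -2.91898955e-04]), 'tau': array([-7.50678282e-04, -4.46045208e+01, -2.90566224e+01, -4.39744490e-04,
        1.20662159e-02, -9.98408609e-06]), 'tcp_pos': array([0.12985335, 0.53391426, 0.23047601]), 'tcp_rot': array([ 1.19133091e-01,  9.92877885e-01, -8.51503896e-04, -2.93915602e-04]), 'ft_force': array([ 0.765356  ,  0.89966818, -0.06303912]), 'ft_torque': array([ 0.00592973,  0.01574477, -0.0319386 ]), 'gripper_width': 0.08525855525758697}
top {'K': array([[380.48843607,   0.        , 280.6655771 ],
       [  0.        , 380.48843607, 214.06354993],
       [  0.        ,   0.        ,   1.        ]]), 'R': array([[-0.00203504, -0.99952149,  0.03086499],
       [-0.98300363, -0.00366656, -0.18354952],
       [ 0.18357485, -0.03071393, -0.98252579]]), 't': array([-0.02192159,  0.53810791,  0.98716061])}
scene {'K': array([[420.13953459,   0.        , 280.95825255],
       [  0.        , 420.13953459, 212.78485079],
       [  0.        ,   0.        ,   1.        ]]), 'R': array([[-0.68959966,  0.72388239, -0.02113295],
       [ 0.51588628,  0.47055575, -0.71584819],
       [-0.50824567, -0.50455087, -0.69793607]]), 't': array([ 0.38468079, -0.23942907,  1.38318625])}
```

View pics/top0.png

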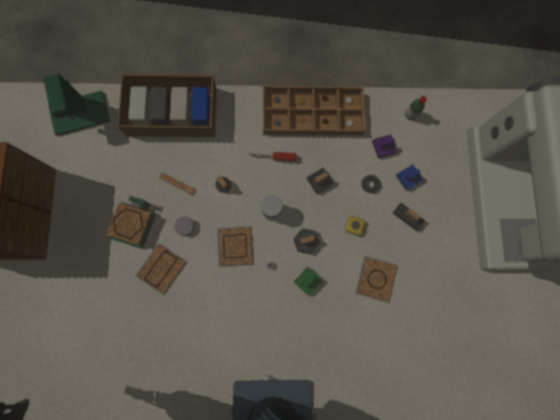

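View pics/scene0.png

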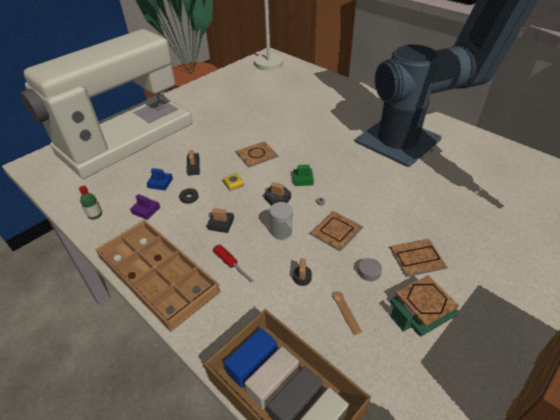

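The top view shows all four dies: square (320,180), hexagon (307,240), round (223,184) and strip (408,216). The pads are square (235,246), strip (161,269), round (377,279), and the press is at (131,223). The jar is at (272,206). Next I'll enlarge and measure.

```bash
cat > h.py <<'E'
import numpy as np, cv2
from cell import imaging
def proj(n,X):
    m=imaging.camera_model(n); X=np.atleast_2d(X); c=X@m["R"].T+m["t"]; p=c@m["K"].T; return p[:,:2]/p[:,2:]
def back(n,uv,z):
    m=imaging.camera_model(n); uv=np.atleast_2d(np.array(uv,float))
    d=np.c_[uv,np.ones(len(uv))]@np.linalg.inv(m["K"]).T@m["R"]; c=-m["R"].T@m["t"]
    s=(z-c[2])/d[:,2]; return c+d*s[:,None]
def rect(n,im,x0,x1,y0,y1,z,s):
    # orthorectify plane z: image col = (y1-y)*s ; row=(x1-x)*s
    w,h=int((y1-y0)*s),int((x1-x0)*s)
    C,R=np.meshgrid(np.arange(w),np.arange(h))
    P=np.c_[(x1-R.ravel()/s),(y1-C.ravel()/s),np.full(R.size,z)]
    uv=proj(n,P).astype(np.float32); return cv2.remap(im,uv[:,0].reshape(h,w),uv[:,1].reshape(h,w),cv2.INTER_CUBIC)
E
python3 - <<'E'
import cv2,numpy as np
a=cv2.imread("pics/top0.png")
def sv(n,x,y,w,h,s):
    b=cv2.resize(a[y:y+h,x:x+w],None,fx=s,fy=s,interpolation=cv2.INTER_CUBIC); b=np.clip(b.astype(float)*1.6,0,255).astype(np.uint8); cv2.imwrite(n,b)
sv("pics/c1.png",200,150,240,160,3.3)
sv("pics/c2.png",100,150,160,150,4)
sv("pics/c3.png",290,150,150,150,4)
E
```

```text
(no output)
```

View pics/c2.png

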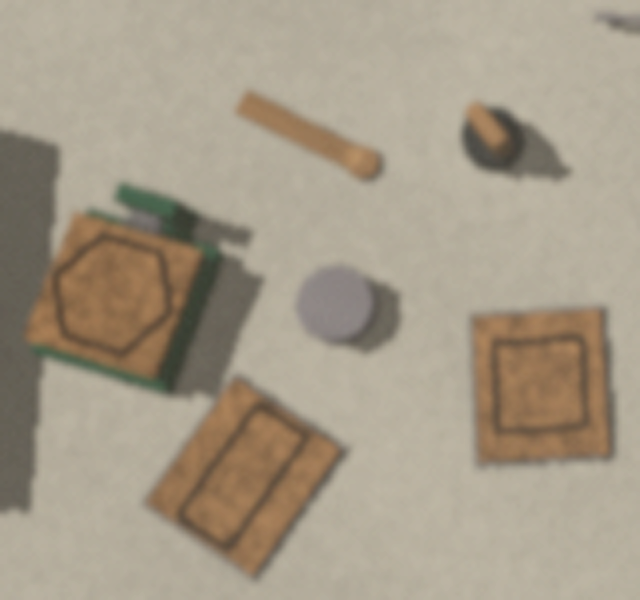

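View pics/c3.png

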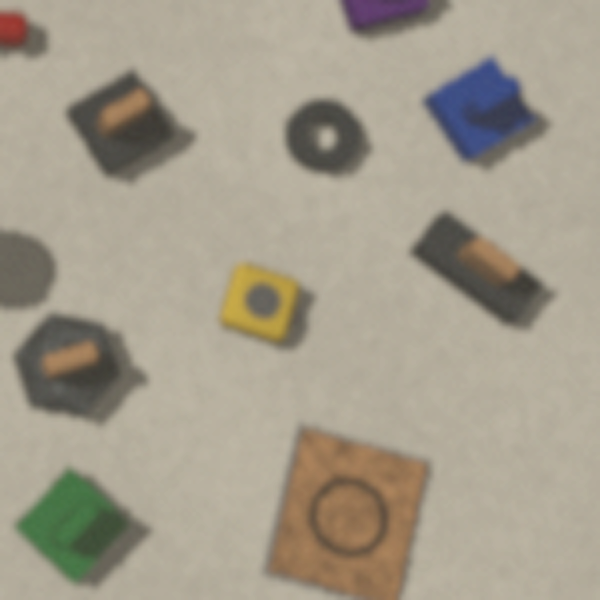

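```bash
cat > fit.py <<'E'
import numpy as np, cv2, sys
from h import *
from scipy.optimize import minimize
S=4
def up(im): return cv2.resize(im,None,fx=S,fy=S,interpolation=cv2.INTER_CUBIC)
def shape(k):
    if k=='round': t=np.linspace(0,2*np.pi,48,endpoint=False); return .022*np.c_[np.cos(t),np.sin(t)]
    if k=='square': return .028*np.array([[1,1],[-1,1],[-1,-1],[1,-1]])
    if k=='strip': return np.array([[.043,.018],[-.043,.018],[-.043,-.018],[.043,-.018]])
    if k=='hex': t=np.radians(np.arange(6)*60+30); return .033/np.cos(np.pi/6)*np.c_[np.cos(t),np.sin(t)]
BAR=np.array([[.018,.007],[-.018,.007],[-.018,-.007],[.018,-.007]])
def tr(p,x,y,a): c,s=np.cos(a),np.sin(a); return p@np.array([[c,s],[-s,c]])+[x,y]
def prism(p,z0,z1): return np.r_[np.c_[p,np.full(len(p),z0)],np.c_[p,np.full(len(p),z1)]]
def hullfill(n,P,off,sh):
    uv=((proj(n,P)+.5)*S-.5-off)
    h=cv2.convexHull(uv.astype(np.float32)); m=np.zeros(sh,np.uint8)
    cv2.fillConvexPoly(m,np.round(h*16).astype(np.int32),255,cv2.LINE_AA,4); return m
def render(n,k,x,y,a,z0,off,sh):
    b=hullfill(n,prism(tr(shape(k),x,y,a),z0,z0+.02),off,sh)
    g=hullfill(n,prism(tr(BAR,x,y,a),z0+.02,z0+.052),off,sh); return b,g
def model_lum(n,k,p,z0,off,sh):
    return render(n,k,*p,z0,off,sh)
def fitdie(ims,k,p0,z0=0.,views=("top","scene"),thr=None):
    data=[]
    for n in views:
        c=proj(n,[[p0[0],p0[1],z0+.026]])[0]; r=34
        x0,y0=int(c[0])-r,int(c[1])-r
        crop=ims[n][y0:y0+2*r,x0:x0+2*r]; u=up(crop).astype(float)
        hsv=cv2.cvtColor(up(crop),cv2.COLOR_RGB2HSV)
        lum=u.max(2); sat=(u[...,0]-u[...,2])
        data.append((n,np.array([x0,y0])*S,lum,sat))
    def cost(p,full=False):
        q=[p0[0]+p[0]*.01,p0[1]+p[1]*.01,p0[2]+p[2]*.2]; t=0
        for n,off,lum,sat in data:
            b,g=render(n,k,*q,z0,off,lum.shape)
            g=g/255.; b=np.clip(b/255.-g,0,1)
            wood=np.clip((sat-25)/20,0,1)
            steel=np.clip((thr[n]-lum)/14+.5,0,1)*(1-wood)
            rr=((np.indices(lum.shape)-lum.shape[0]/2)**2).sum(0)<(29*S)**2
            t+=((np.abs(g-wood)*1.0+np.abs(b-steel))*rr).sum()/S/S
        return t
    best=None
    for da in (-.6,0,.6):
        r=minimize(cost,[0,0,da],method='Nelder-Mead',options=dict(initial_simplex=np.array([[0,0,da],[.6,0,da],[0,.6,da],[0,0,da+.7]]),xatol=.005,fatol=.05,maxiter=150))
        if best is None or r.fun<best.fun: best=r
    p=best.x; return np.array([p0[0]+p[0]*.01,p0[1]+p[1]*.01,p0[2]+p[2]*.2]),best.fun
def overlay(im,n,items,fn,box,s):
    x,y,w,h=box; o=cv2.resize(im[y:y+h,x:x+w],None,fx=s,fy=s,interpolation=cv2.INTER_CUBIC)
    o=np.clip(o.astype(float)*1.6,0,255).astype(np.uint8)
    for P in items:
        uv=(proj(n,P)+.5-[x,y])*s-.5
        cv2.polylines(o,[np.round(uv*16).astype(np.int32)],True,(0,255,255),1,cv2.LINE_AA,4)
    cv2.imwrite(fn,o[:,:,::-1])
E
python3 - <<'E'
from fit import *
ims={n:cv2.imread(f"pics/{n}0.png")[:,:,::-1].copy() for n in("top","scene")}
print("steel/shadow/table lum top", [ims["top"][p[1],p[0]].tolist() for p in [(312,180),(301,240),(318,241),(330,188),(322,250),(350,250),(307,239),(223,190)]])
for u,v in [(215,233),(192,230)]: pass
uv=dict(sq=(320,180),hex=(307,240),rd=(223,184),st=(408,216))
for k,c in uv.items(): print(k,back("top",[c],.02)[0].round(3), proj("scene",back("top",[c],.02)).round(0))
E
python3 - <<'E'
import cv2,numpy as np
a=cv2.imread("pics/scene0.png")
b=np.clip(cv2.resize(a[130:350,170:470],None,fx=2.6,fy=2.6,interpolation=2).astype(float)*1.5,0,255); cv2.imwrite("pics/c4.png",b)
E
```

```text
steel/shadow/table lum top [[49, 48, 45], [93, 75, 57], [44, 42, 38], [66, 63, 56], [112, 108, 97], [116, 112, 101], [105, 83, 60], [49, 47, 44]]
sq [ 0.643 -0.135  0.02 ] [[221. 218.]]
hex [ 0.471 -0.095  0.02 ] [[278. 193.]]
rd [0.63  0.141 0.02 ] [[303. 272.]]
st [ 0.54  -0.383  0.02 ] [[194. 162.]][ WARN:0@0.075] global loadsave.cpp:1063 imwrite_ Unsupported depth image for selected encoder is fallbacked to CV_8U.
```

View pics/c4.png

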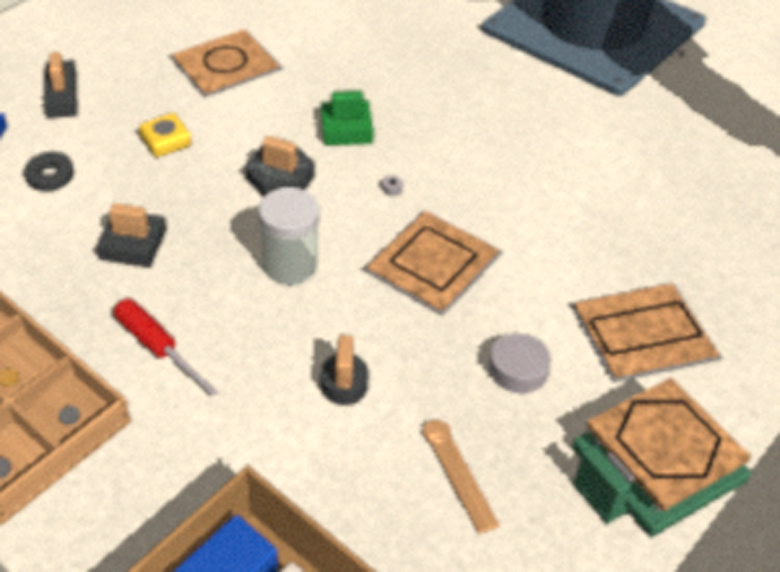

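```bash
python3 - <<'E'
from fit import *
ims={n:cv2.imread(f"pics/{n}0.png")[:,:,::-1].copy() for n in("top","scene")}
g=dict(square=(.643,-.135,np.radians(-59)),hex=(.471,-.095,np.radians(-69)),round=(.63,.141,np.radians(35)),strip=(.54,-.383,np.radians(53)))
items=[]
for k,p in g.items():
    for v in (("top",),("scene",),("top","scene")):
        if k=="hex" and v==("scene",): continue
        q,f=fitdie(ims,k,p,views=v,thr=dict(top=58,scene=62)); print(k,v,q[:2].round(4),np.degrees(q[2]).round(1),round(f,1))
    for z0,z1,s in((0,.02,shape(k)),(.02,.052,BAR)):
        for z in(z0,z1): items.append(np.c_[tr(s,*q),np.full(len(s),z)])
overlay(ims["top"],"top",items,"pics/o1.png",(200,150,240,120),3.3)
overlay(ims["scene"],"scene",items,"pics/o2.png",(170,130,200,180),3.3)
# pads
im=ims["top"]; u=cv2.resize(im,None,fx=4,fy=4,interpolation=2).astype(int)
m=((u[...,0]-u[...,2]>28)).astype(np.uint8)
m=cv2.morphologyEx(m,cv2.MORPH_CLOSE,np.ones((25,25)))
for nm,(cu,cv),z in(("sq",(235,246),.006),("strip",(161,269),.006),("round",(377,279),.006),("plat",(128,224),.04)):
    n,l=cv2.connectedComponents(m); mm=(l==l[cv*4,cu*4]).astype(np.uint8)
    c,_=cv2.findContours(mm,cv2.RETR_EXTERNAL,cv2.CHAIN_APPROX_NONE); c=max(c,key=cv2.contourArea)[:,0].astype(float)
    P=back("top",(c+.5)/4-.5,z)[:,:2]; r=cv2.minAreaRect((P*1000).astype(np.float32)); print(nm,r)
E
```

```text
square ('top',) [ 0.647  -0.1363] -57.8 154.9
square ('scene',) [ 0.6462 -0.1382] -53.1 151.8
square ('top', 'scene') [ 0.6466 -0.1373] -57.3 310.7
hex ('top',) [ 0.4715 -0.0949] -71.2 194.4Traceback (most recent call last):
  File "<stdin>", line 8, in <module>
  File "fit.py", line 44, in fitdie
    r=minimize(cost,[0,0,da],method='Nelder-Mead',options=dict(initial_simplex=np.array([[0,0,da],[.6,0,da],[0,.6,da],[0,0,da+.7]]),xatol=.005,fatol=.05,maxiter=150))
    res = _minimize_neldermead(fun, x0, args, callback, bounds=bounds,
                               **options)
    fxcc = func(xcc)
    fx = function(np.copy(x), *(wrapper_args + args))
  File "fit.py", line 35, in cost
    b,g=render(n,k,*q,z0,off,lum.shape)
        ~~~~~~^^^^^^^^^^^^^^^^^^^^^^^^^
  File "fit.py", line 20, in render
    g=hullfill(n,prism(tr(BAR,x,y,a),z0+.02,z0+.052),off,sh); return b,g
  File "fit.py", line 15, in hullfill
    uv=((proj(n,P)+.5)*S-.5-off)
         ~~~~^^^^^
  File "h.py", line 4, in proj
    m=imaging.camera_model(n); X=np.atleast_2d(X); c=X@m["R"].T+m["t"]; p=c@m["K"].T; return p[:,:2]/p[:,2:]
ValueError: time passes only in moves, steps and waits
```

```bash
sed -i 's/^from cell import imaging/from cell import imaging\nCM={n:imaging.camera_model(n) for n in("top","scene")}/; s/m=imaging.camera_model(n);/m=CM[n];/' h.py
cat > run1.py <<'E'
from fit import *
ims={n:cv2.imread(f"pics/{n}0.png")[:,:,::-1].copy() for n in("top","scene")}
g=dict(square=(.647,-.137,np.radians(-57)),hex=(.471,-.095,np.radians(-69)),round=(.63,.141,np.radians(35)),strip=(.54,-.383,np.radians(53)))
items=[]
for k,p in g.items():
    for v in (("scene",),("top","scene"),("top",)):
        if k=="square" and v!=("top",):continue
        q,f=fitdie(ims,k,p,views=v,thr=dict(top=58,scene=62)); print(k,v,q[:2].round(4),np.degrees(q[2]).round(1),round(f,1))
    for z0,z1,s in((0,.02,shape(k)),(.02,.052,BAR)):
        for z in(z0,z1): items.append(np.c_[tr(s,*q),np.full(len(s),z)])
overlay(ims["top"],"top",items,"pics/o1.png",(200,150,240,120),3.3)
overlay(ims["scene"],"scene",items,"pics/o2.png",(170,130,200,180),3.3)
im=ims["top"]; u=cv2.resize(im,None,fx=4,fy=4,interpolation=2).astype(int)
m=((u[...,0]-u[...,2]>28)).astype(np.uint8)
m=cv2.morphologyEx(m,cv2.MORPH_CLOSE,np.ones((25,25)))
for nm,(cu,cv),z in(("sq",(235,246),.006),("strip",(161,269),.006),("round",(377,279),.006),("plat",(128,224),.04)):
    n,l=cv2.connectedComponents(m); mm=(l==l[cv*4,cu*4]).astype(np.uint8)
    c,_=cv2.findContours(mm,cv2.RETR_EXTERNAL,cv2.CHAIN_APPROX_NONE); c=max(c,key=cv2.contourArea)[:,0].astype(float)
    P=back("top",(c+.5)/4-.5,z)[:,:2]; r=cv2.minAreaRect((P*1000).astype(np.float32)); print(nm,r)
E
time python3 run1.py
```

```text
square ('top',) [ 0.647  -0.1366] -58.7 154.8
hex ('scene',) [ 0.4697 -0.097 ] -76.5 235.5
hex ('top', 'scene') [ 0.4714 -0.0954] -71.6 436.8
hex ('top',) [ 0.4715 -0.0949] -71.2 194.4
round ('scene',) [0.6327 0.14  ] 39.0 155.8
round ('top', 'scene') [0.6334 0.1409] 38.2 288.6
round ('top',) [0.6329 0.1427] 32.2 116.0
strip ('scene',) [ 0.5403 -0.394 ] 55.9 136.9
strip ('top', 'scene') [ 0.5417 -0.3908] 54.6 315.5
strip ('top',) [ 0.5422 -0.3905] 52.5 171.7
sq ((455.9784851074219, 105.61695861816406), (102.18988037109375, 89.77511596679688), 3.8284709453582764)
strip ((393.7662048339844, 307.60498046875), (90.63727569580078, 101.82413482666016), 56.71931457519531)
round ((364.7593688964844, -289.55078125), (90.05831146240234, 101.70967102050781), 74.20067596435547)
plat ((513.5933227539062, 392.1865234375), (94.59754180908203, 92.27377319335938), 73.47229766845703)
real	0m18.690s
user	0m12.288s
sys	0m6.795s
```

View pics/o1.png

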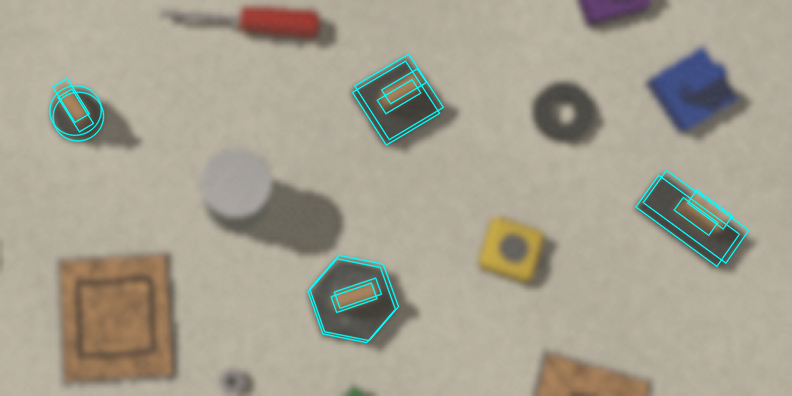

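View pics/o2.png

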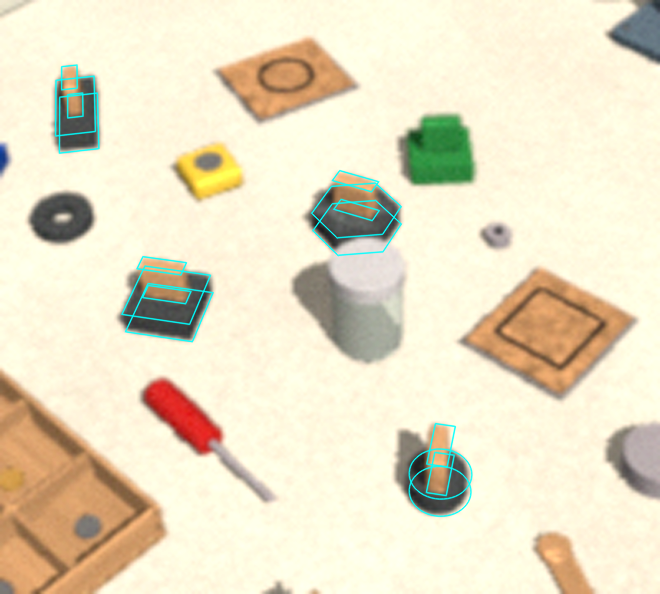

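```bash
cat > pads.py <<'E'
from fit import *
def outline(k,o=.003):
    if k=='round': t=np.linspace(0,2*np.pi,200,endpoint=False); return (.022+o)*np.c_[np.cos(t),np.sin(t)]
    s=shape(k)
    if k=='hex': v=s*(.033+o)/.033
    else: v=s+np.sign(s)*o
    t=np.linspace(0,1,50,endpoint=False)[:,None]
    return np.concatenate([v[i]*(1-t)+v[(i+1)%len(v)]*t for i in range(len(v))])
def fitpad(ims,k,p0,z,views=("top","scene")):
    def cost(p):
        q=[p0[0]+p[0]*.01,p0[1]+p[1]*.01,p0[2]+p[2]*.2]; t=0
        for n in views:
            o=outline(k,.003+0*p[0]); P=np.c_[tr(o,*q),np.full(len(o),z)]
            uv=proj(n,P).astype(np.float32)
            L=cv2.GaussianBlur(ims[n].max(2).astype(np.float32),(0,0),.7)
            t+=cv2.remap(L,uv[:,0],uv[:,1],cv2.INTER_CUBIC).mean()
        return t
    best=None
    for dx in(-.3,0,.3):
      for dy in (-.3,0,.3):
        s=np.array([dx,dy,0]); r=minimize(cost,s,method='Nelder-Mead',options=dict(initial_simplex=s+np.array([[0,0,0],[.2,0,0],[0,.2,0],[0,0,.3]]),xatol=.003,fatol=.01))
        if best is None or r.fun<best.fun: best=r
    p=best.x; return np.array([p0[0]+p[0]*.01,p0[1]+p[1]*.01,p0[2]+p[2]*.2]),best.fun
PADS=dict(square=((.456,.1056,np.radians(3.8)),.006),strip=((.3938,.3076,np.radians(-33.3)),.006),round=((.3648,-.2896,0),.006),hex=((.5136,.3922,np.radians(-16.5)),.04))
if __name__=="__main__":
    ims={n:cv2.imread(f"pics/{n}0.png")[:,:,::-1].copy() for n in("top","scene")}
    it=[]
    for k,(p,z) in PADS.items():
        for v in(("top",),("scene",),("top","scene")):
            q,f=fitpad(ims,k,p,z,v); print(k,v,q[:2].round(4),np.degrees(q[2]).round(1),round(f,1))
        it.append(np.c_[tr(outline(k),*q),np.full(len(outline(k)),z)])
    overlay(ims["top"],"top",it,"pics/o3.png",(100,170,180,140),4)
    overlay(ims["scene"],"scene",it,"pics/o4.png",(230,130,240,210),3.2)
E
python3 pads.py
```

```text
square ('top',) [0.4559 0.106 ] 3.5 74.5
square ('scene',) [0.4576 0.1038] 4.1 88.8
square ('top', 'scene') [0.4571 0.1043] 4.1 165.9
strip ('top',) [0.3934 0.3077] -33.3 70.7
strip ('scene',) [0.3955 0.3056] -33.3 81.4
strip ('top', 'scene') [0.3951 0.3061] -33.4 154.5
round ('top',) [ 0.3644 -0.2894] 1.8 71.9
round ('scene',) [ 0.3653 -0.2925] 5.1 94.6
round ('top', 'scene') [ 0.3651 -0.291 ] 1.9 169.0
hex ('top',) [0.5139 0.3926] -17.0 70.3
hex ('scene',) [0.516  0.3904] -17.2 76.2
hex ('top', 'scene') [0.5157 0.3907] -17.3 150.1
```

View pics/o3.png

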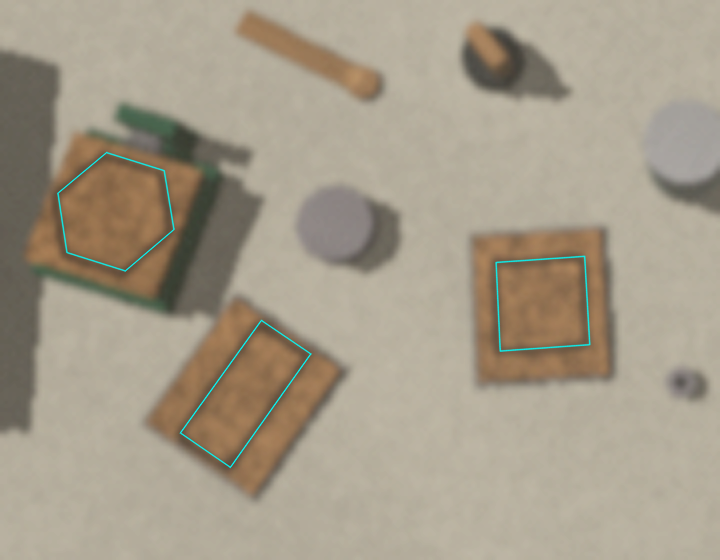

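View pics/o4.png

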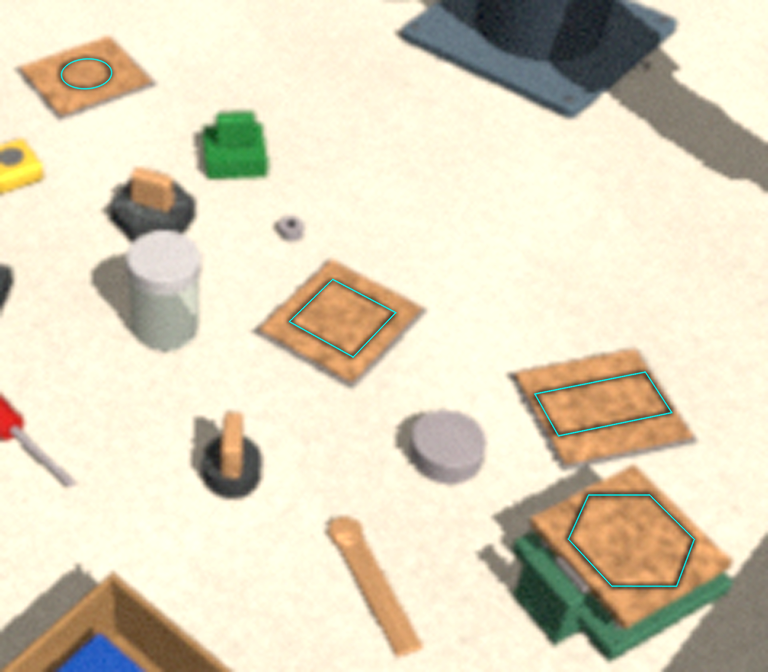

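```bash
cat > d.py <<'E'
# usage: d.py x y z jawdeg [gripper]  -> deltas from current measured pose
import sys,numpy as np
from cell import telemetry
from scipy.spatial.transform import Rotation as R
s=telemetry.get_state(); r=R.from_quat(s["tcp_rot"]); M=r.as_matrix()
jaw=np.degrees(np.arctan2(M[1,1],M[0,1]))
print("t",round(s["t"],2),"tcp",s["tcp_pos"].round(4),"jaw",jaw.round(2),"tilt",np.degrees(np.arccos(-M[2,2])).round(2),"q6",s["joint_positions"][5].round(2),"w",round(s["gripper_width"],4),"F",s["ft_force"].round(1))
if len(sys.argv)>4:
    x,y,z,j=map(float,sys.argv[1:5]); th=np.radians(j)
    dz=(j-jaw+180)%360-180
    print("delta cm",(M.T@(np.array([x,y,z])-s["tcp_pos"])*100).round(2),"turn",round(-np.radians(dz),3), "q6 end",round(s["joint_positions"][5]-np.radians(dz)+np.arctan2(y,x)-s["joint_positions"][0],2))
E
python3 - <<'E'
from h import *
print("jar top",back("top",[(272,204)],.082),"lid scene",back("scene",[(281,212)],.082))
print("lamp",back("scene",[(268,64)],0))
E
python3 d.py .634 .142 .15 126
```

```text
jar top [[0.55924484 0.00245641 0.082     ]] lid scene [[0.56532706 0.00967585 0.082     ]]
lamp [[-0.11860103 -0.72140832  0.        ]]
t 0.1 tcp [0.1298 0.534  0.2306] jaw 76.32 tilt 0.09 q6 -0.2 w 0.0853 F [-0.7 -0.9 -0.3]
delta cm [-58.26 -26.15   8.08] turn -0.867 q6 end -1.98
```

Call:
play_rows:
  deltas:
    - [-58.3,-26.1,8.0,-0.867,0.5]
    - [-58.3,-26.1,8.0,-0.867,0.5]
    - [-58.3,-26.1,8.0,-0.867,0.5]
    - [-58.3,-26.1,8.0,-0.867,0.5]
    - [-58.3,-26.1,8.0,-0.867,0.5]
    - [-58.3,-26.1,8.0,-0.867,0.5]
    - [-58.3,-26.1,8.0,-0.867,0.5]
    - [-58.3,-26.1,8.0,-0.867,0.5]
    - [-58.3,-26.1,8.0,-0.867,0.5]
    - [-58.3,-26.1,8.0,-0.867,0.5]
    - [-58.3,-26.1,8.0,-0.867,0.5]
    - [-58.3,-26.1,8.0,-0.867,0.5]
    - [-58.3,-26.1,8.0,-0.867,0.5]

```text
t: 1.72
tcp_pos: [0.634, 0.143, 0.1505]
tcp_rot: [-0.309, 0.951, 0.0, -0.001]
ft_force: [-0.4, -0.7, 0.4]
gripper_width: 0.0423
```

```bash
python3 - <<'E'
from cell import imaging
import cv2,numpy as np
for n,b in(("top",(180,120,120,120)),("scene",(230,170,160,140))):
    im=imaging.grab_frame(n); cv2.imwrite(f"pics/{n}1.png",im[:,:,::-1])
    x,y,w,h=b; cv2.imwrite(f"pics/{n}1c.png",np.clip(cv2.resize(im[y:y+h,x:x+w,::-1],None,fx=4,fy=4,interpolation=2).astype(float)*1.5,0,255).astype(np.uint8))
E
python3 d.py .634 .142 .026 126
```

```text
t 1.82 tcp [0.6337 0.144  0.1513] jaw 126.07 tilt 0.05 q6 -2.15 w 0.0424 F [ 0.4 -0.2 -0. ]
delta cm [ 0.09 -0.19 12.53] turn 0.001 q6 end -1.98
```

View pics/scene1c.png

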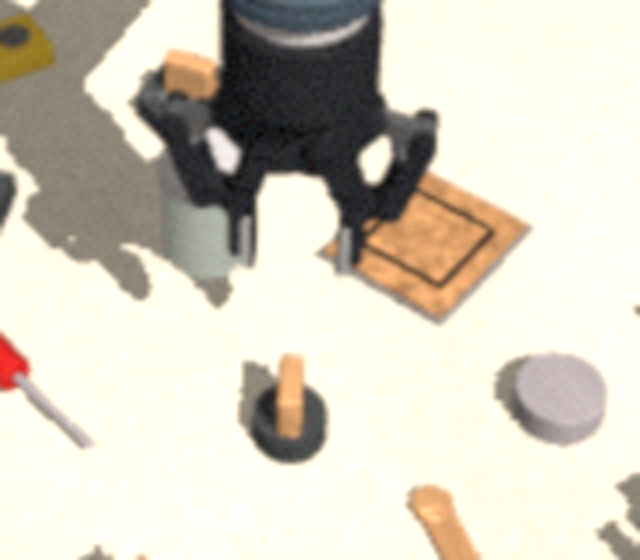

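View pics/top1.png

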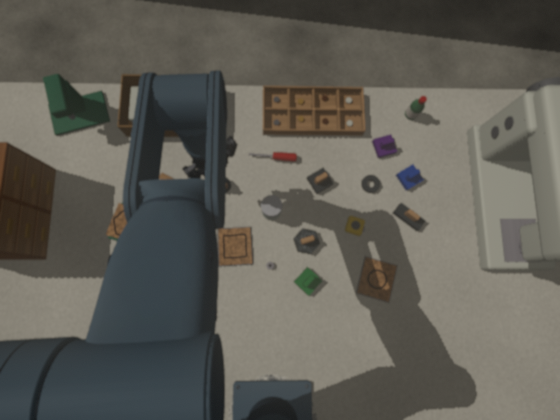

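```bash
python3 - <<'E'
from h import *
j=np.radians(126); 
for s in(-1,1):
  for z in (.151,.157,.163): print(s,z,((proj("scene",[.634+s*.0215*np.cos(j),.1435+s*.0215*np.sin(j),z])+.5-[230,170])*4-.5).round(1))
E
for i in 1 2 3; do python3 d.py .634 .142 .026 126; done
```

```text
-1 0.151 [[256.3 258.8]]
-1 0.157 [[256.3 251. ]]
-1 0.163 [[256.3 243.2]]
1 0.151 [[337.9 265.6]]
1 0.157 [[338.3 257.8]]
1 0.163 [[338.7 250. ]]
t 1.82 tcp [0.6337 0.144  0.1513] jaw 126.07 tilt 0.05 q6 -2.15 w 0.0424 F [ 0.4 -0.2 -0. ]
delta cm [ 0.09 -0.19 12.53] turn 0.001 q6 end -1.98
t 1.82 tcp [0.6337 0.144  0.1513] jaw 126.07 tilt 0.05 q6 -2.15 w 0.0424 F [ 0.4 -0.2 -0. ]
delta cm [ 0.09 -0.19 12.53] turn 0.001 q6 end -1.98
t 1.82 tcp [0.6337 0.144  0.1513] jaw 126.07 tilt 0.05 q6 -2.15 w 0.0424 F [ 0.4 -0.2 -0. ]
delta cm [ 0.09 -0.19 12.53] turn 0.001 q6 end -1.98
```

```bash
python3 d.py .6327 .1402 .026 126.5
```

```text
t 1.82 tcp [0.6337 0.144  0.1513] jaw 126.07 tilt 0.05 q6 -2.15 w 0.0424 F [ 0.4 -0.2 -0. ]
delta cm [ 0.3  -0.26 12.53] turn -0.008 q6 end -1.99
```

Call:
play_rows:
  deltas:
    - [0.3,-0.25,5,0,0.5]
    - [0.3,-0.25,9,0,0.5]
    - [0.3,-0.25,11.5,0,0.5]
    - [0.3,-0.25,12.5,0,0.5]
    - [0.3,-0.25,12.5,0,0.5]
    - [0.3,-0.25,12.5,0,0]
    - [0.3,-0.25,12.5,0,0]
    - [0.3,-0.25,12.5,0,0]
    - [0.3,-0.25,12.5,0,0]
    - [0.3,-0.25,12.5,0,0]

```text
t: 3.08
tcp_pos: [0.635, 0.1394, 0.028]
tcp_rot: [-0.309, 0.951, -0.0, 0.002]
ft_force: [0.5, 1.0, 7.0]
gripper_width: 0.0131
```

```bash
python3 d.py
```

```text
t 3.08 tcp [0.635  0.1394 0.028 ] jaw 125.99 tilt 0.18 q6 -2.15 w 0.0131 F [0.5 1.  7. ]
```

Call:
play_rows:
  deltas:
    - [0,0,-3,0,0]
    - [0,0,-8,0,0]
    - [0,0,-12,0,0]
    - [0,0,-12,0,0]

```text
t: 3.58
tcp_pos: [0.6363, 0.1391, 0.1507]
tcp_rot: [-0.309, 0.951, -0.001, 0.004]
ft_force: [-0.1, 1.0, -1.1]
gripper_width: 0.0127
```

```bash
python3 d.py .365 -.292 .1 90
```

```text
t 3.58 tcp [0.6363 0.1391 0.1507] jaw 125.99 tilt 0.46 q6 -2.15 w 0.0127 F [-0.1  1.  -1.1]
delta cm [ 47.32 -18.92   4.84] turn 0.628 q6 end -2.25
```

Call:
play_rows:
  deltas:
    - [10,-4,-1,0.1,0]
    - [47.3,-18.9,-1,0.63,0]
    - [47.3,-18.9,-1,0.63,0]
    - [47.3,-18.9,-1,0.63,0]
    - [47.3,-18.9,-1,0.63,0]
    - [47.3,-18.9,-1,0.63,0]
    - [47.3,-18.9,-1,0.63,0]
    - [47.3,-18.9,-1,0.63,0]
    - [47.3,-18.9,0,0.63,0]
    - [47.3,-18.9,4,0.63,0]
    - [47.3,-18.9,8,0.63,0]
    - [47.3,-18.9,8,0.63,0]
    - [47.3,-18.9,8,0.63,0]

```text
t: 5.2
tcp_pos: [0.3627, -0.2915, 0.0668]
tcp_rot: [0.001, 1.0, 0.0, -0.0]
ft_force: [0.7, -0.5, -0.3]
gripper_width: 0.0129
```

```bash
cat > look.py <<'E'
import sys
from cell import imaging
import cv2,numpy as np
tag=sys.argv[1]; 
for a in sys.argv[2:]:
    n,x,y,w,h,f=a.split(","); x,y,w,h=map(int,(x,y,w,h)); f=float(f)
    im=imaging.grab_frame(n); cv2.imwrite(f"pics/{n}{tag}.png",im[:,:,::-1])
    cv2.imwrite(f"pics/{n}{tag}c.png",np.clip(cv2.resize(im[y:y+h,x:x+w,::-1],None,fx=f,fy=f,interpolation=2).astype(float)*1.5,0,255).astype(np.uint8))
E
python3 look.py 2 scene,190,80,140,120,4.5; python3 d.py .365 -.292 .034 90
```

```text
t 5.25 tcp [ 0.3631 -0.2921  0.0674] jaw 89.94 tilt 0.1 q6 -2.49 w 0.0125 F [ 0.4 -0.  -1.7]
delta cm [-0.19  0.02  3.34] turn -0.001 q6 end -2.25
```

View pics/scene2c.png

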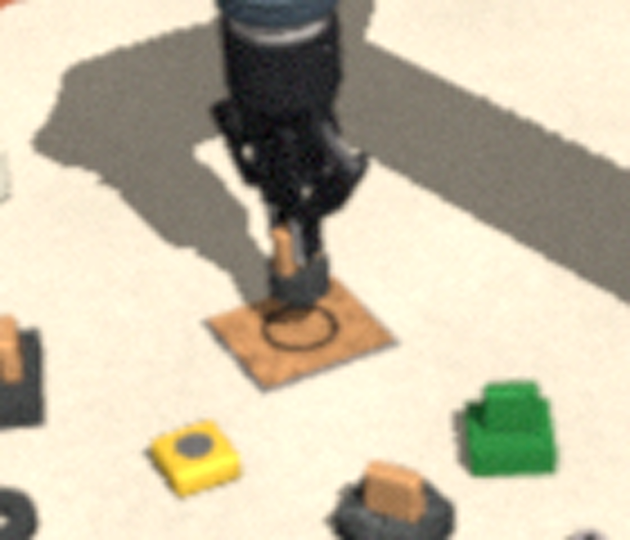

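```bash
python3 - <<'E'
from fit import *
im=cv2.imread("pics/scene2.png")[:,:,::-1].copy()
it=[]
for dx in(0,):
    q=(.363+dx,-.292,0)
    for z0,z1,s in((.039,.059,shape('round')),(.059,.091,BAR)):
        for z in(z0,z1): it.append(np.c_[tr(s,*q),np.full(len(s),z)])
it.append(np.c_[tr(.025/.022*shape('round'),.3653,-.2925,0),np.full(48,.006)])
overlay(im,"scene",it,"pics/o5.png",(220,115,60,60),10)
E
```

```text
(no output)
```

View pics/o5.png

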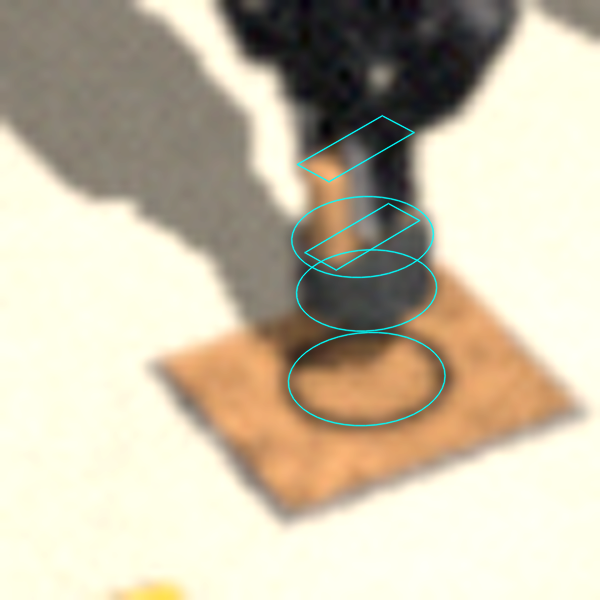

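```bash
python3 d.py .3653 -.2921 .034 90
```

```text
t 5.25 tcp [ 0.3631 -0.2921  0.0674] jaw 89.94 tilt 0.1 q6 -2.49 w 0.0125 F [ 0.4 -0.  -1.7]
delta cm [-0.22  0.01  3.34] turn -0.001 q6 end -2.25
```

Call:
play_rows:
  deltas:
    - [-0.23,0,1.5,0,0]
    - [-0.23,0,2.5,0,0]
    - [-0.23,0,3.1,0,0]
    - [-0.23,0,3.3,0,0]
    - [-0.23,0,3.4,0,0]
    - [-0.23,0,3.4,0,0]

```text
t: 6.0
tcp_pos: [0.3643, -0.2914, 0.0339]
tcp_rot: [0.001, 1.0, 0.0, -0.0]
ft_force: [-3.7, 5.5, 21.0]
gripper_width: 0.0131
```

```bash
python3 d.py .365 -.292 .034 90
```

```text
t 6.0 tcp [ 0.3643 -0.2914  0.0339] jaw 89.91 tilt 0.02 q6 -2.48 w 0.0131 F [-3.7  5.5 21. ]
delta cm [-0.07 -0.06 -0.01] turn -0.002 q6 end -2.25
```

Call:
play_rows:
  deltas:
    - [0,0,-0.08,0,0]
    - [0,0,-0.08,0,0.4]
    - [0,0,-0.08,0,0.4]
    - [0,0,-0.08,0,0.4]
    - [0,0,-4,0,0.5]
    - [0,0,-9,0,0.5]
    - [0,0,-12,0,0.5]

```text
t: 6.88
tcp_pos: [0.365, -0.2925, 0.1545]
tcp_rot: [0.001, 1.0, -0.001, 0.001]
ft_force: [-0.1, -0.5, -0.5]
gripper_width: 0.0426
```

```bash
python3 look.py 3 scene,190,80,140,120,4.5 top,320,140,150,150,4;python3 d.py .6465 -.138 .15 32.5
```

```text
t 6.97 tcp [ 0.3661 -0.2938  0.1557] jaw 89.9 tilt 0.42 q6 -2.48 w 0.0428 F [-0.3 -0.4  0.3]
delta cm [-28.01  15.63   0.6 ] turn 1.002 q6 end -0.78
```

View pics/scene3c.png

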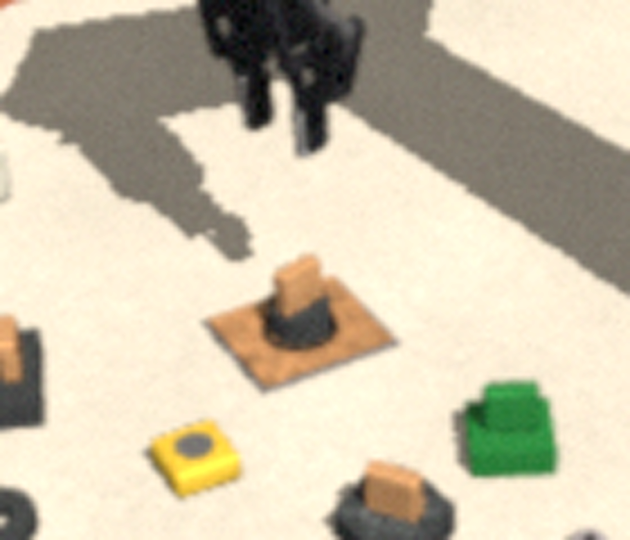

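View pics/top3.png

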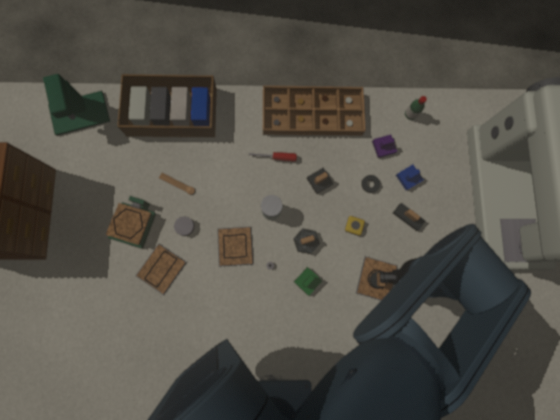

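Call:
play_rows:
  deltas:
    - [-28,15.6,0.6,1.0,0.5]
    - [-28,15.6,0.6,1.0,0.5]
    - [-28,15.6,0.6,1.0,0.5]
    - [-28,15.6,0.6,1.0,0.5]
    - [-28,15.6,0.6,1.0,0.5]
    - [-28,15.6,0.6,1.0,0.5]
    - [-28,15.6,0.6,1.0,0.5]
    - [-28,15.6,0.6,1.0,0.5]

```text
t: 7.98
tcp_pos: [0.6437, -0.1363, 0.1449]
tcp_rot: [0.479, 0.878, -0.0, -0.001]
ft_force: [-0.4, 0.0, 0.0]
gripper_width: 0.0425
```

```bash
python3 look.py 4 scene,170,120,160,130,4.5 top,310,150,150,150,4;python3 d.py .6465 -.138 .03 32.5
python3 - <<'E'
from fit import *
ims={n:cv2.imread(f"pics/{n}4.png")[:,:,::-1].copy() for n in("top","scene")}
it=[]
for n in ims:
    q,f=fitdie(ims,'round',(.3650,-.2915,0),z0=.006,views=(n,),thr=dict(top=58,scene=62)); print(n,q.round(4),f)
    it+= [np.c_[tr(shape('round'),*q),np.full(48,z)] for z in(.006,.026)]
    overlay(ims[n],n,it,f"pics/o6{n}.png",(350,255,50,50) if n=="top" else (220,115,60,60),9)
E
```

```text
t 8.07 tcp [ 0.6436 -0.137   0.1458] jaw 32.59 tilt 0.08 q6 -0.95 w 0.0431 F [-0.4 -0.2 -0.1]
delta cm [-0.25  0.2  11.58] turn 0.002 q6 end -0.78
top [ 0.3639 -0.2907 -0.1427] 976.3339110644256
scene [ 0.3632 -0.2917 -0.0197] 619.3757615546218
```

View pics/top4.png

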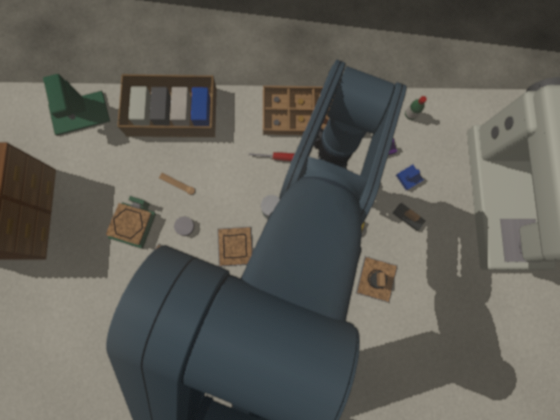

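View pics/scene4c.png

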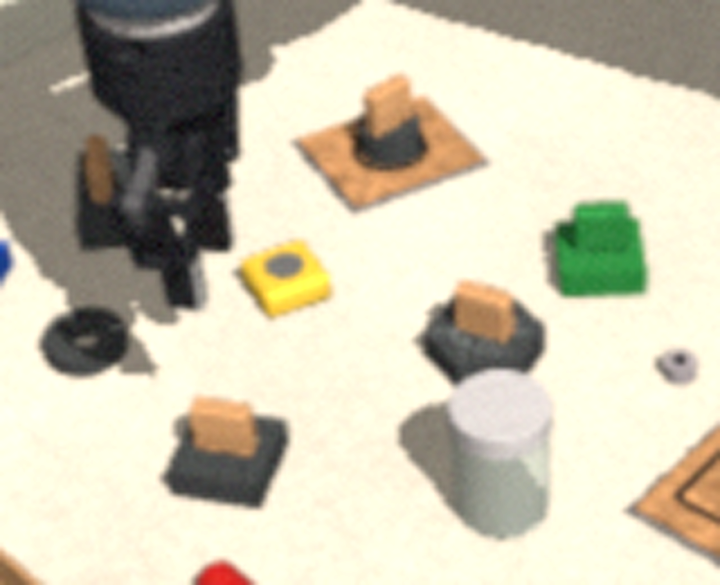

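View pics/o6top.png

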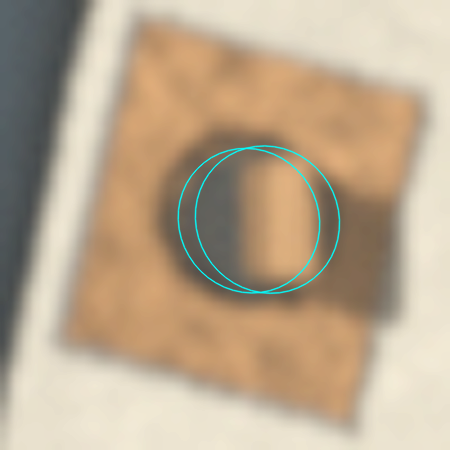

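```bash
cat > chk.py <<'E'
from fit import *
def check(k,p0,z0,bgtag,tag,n,r=20,free=True):
    bg=cv2.imread(f"pics/{n}{bgtag}.png")[:,:,::-1].astype(float); im=cv2.imread(f"pics/{n}{tag}.png")[:,:,::-1].astype(float)
    c=proj(n,[[p0[0],p0[1],z0+.015]])[0]; x0,y0=int(c[0])-r,int(c[1])-r; off=np.array([x0,y0])*S
    B=bg[y0:y0+2*r,x0:x0+2*r]; I=im[y0:y0+2*r,x0:x0+2*r]; sh=(2*r*S,2*r*S)
    def ren(q,st,wl):
        b,g=render(n,k,*q,z0,off,sh)
        # bar top and sides
        gt=hullfill(n,np.c_[tr(BAR,*q),np.full(4,z0+.052)],off,sh)
        b,g,gt=[cv2.resize(cv2.GaussianBlur(m,(0,0),S*.75),(2*r,2*r),interpolation=cv2.INTER_AREA)[...,None]/255. for m in(b,g,gt)]
        o=B*(1-b)+b*np.array([48,47,44])*st; o=o*(1-g)+g*np.array([100,80,58])*wl
        return o
    def cost(p):
        q=[p0[0]+p[0]*.01,p0[1]+p[1]*.01,p0[2]+p[2]*.2]
        d=np.abs(ren(q,1+p[3],1+p[4])-I).sum(2); return np.minimum(d,80).mean()
    best=None
    for dx,dy in((0,0),(.25,.25),(-.25,.25),(.25,-.25),(-.25,-.25)):
        s=np.array([dx,dy,0,0,0]); r_=minimize(cost,s,method='Nelder-Mead',options=dict(initial_simplex=s+np.r_[np.zeros((1,5)),np.diag([.2,.2,.4,.2,.2])],xatol=.003,fatol=.003,maxiter=400))
        if best is None or r_.fun<best.fun: best=r_
    p=best.x; q=np.array([p0[0]+p[0]*.01,p0[1]+p[1]*.01,p0[2]+p[2]*.2])
    o=np.hstack([I,ren(q,1+p[3],1+p[4])]); cv2.imwrite(f"pics/chk_{k}_{n}_{tag}.png",np.clip(cv2.resize(o,None,fx=9,fy=9,interpolation=2)*1.6,0,255)[:,:,::-1].astype(np.uint8))
    return q,best.fun
E
python3 - <<'E'
from chk import *
print("pads: top .3644 -.2894, scene .3653 -.2925")
for n in("top","scene"): 
    for t in ("4",): q,f=check('round',(.3645,-.291,0),.006,"0",t,n); print(n,q[:2].round(4),np.degrees(q[2]).round(1),round(f,2))
E
```

```text
pads: top .3644 -.2894, scene .3653 -.2925
top [ 0.3646 -0.2905] -6.7 57.12
scene [ 0.3658 -0.2923] 14.7 33.7
```

View pics/chk_round_top_4.png

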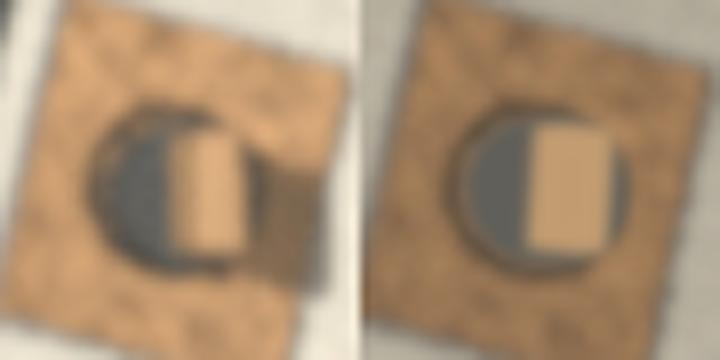

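View pics/chk_round_scene_4.png

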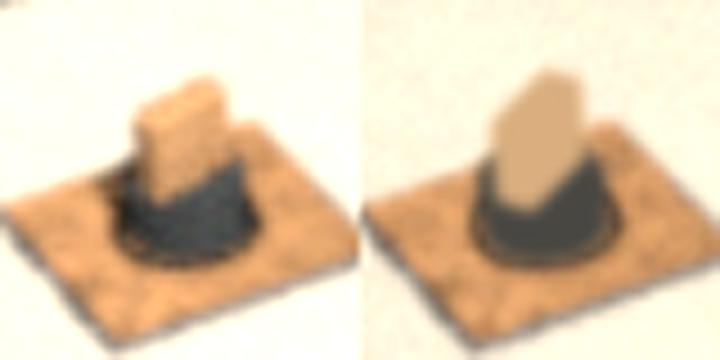

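```bash
python3 - <<'E'
s=open("chk.py").read()
s=s.replace("    def ren(q","    gain=np.median((I/np.maximum(B,1))[np.r_[0:5,-5:0]],axis=(0,1)); B=B*gain\n    def ren(q")
open("chk.py","w").write(s)
E
python3 - <<'E'
from chk import *
for n in("top","scene"): 
    for t in ("4",): q,f=check('round',(.3645,-.291,0),.006,"0",t,n); print(n,q[:2].round(4),np.degrees(q[2]).round(1),round(f,2))
E
```

```text
top [ 0.3635 -0.2897] -0.4 12.31
scene [ 0.366  -0.2918] 11.1 9.74
```

View pics/chk_round_top_4.png

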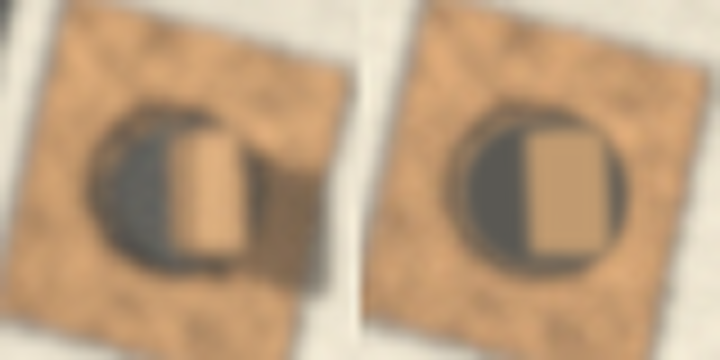

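Call:
play_rows:
  deltas:
    - [-0.25,0.2,5,0,0.5]
    - [-0.25,0.2,9,0,0.5]
    - [-0.25,0.2,11,0,0.5]
    - [-0.25,0.2,11.6,0,0.5]
    - [-0.25,0.2,11.6,0,0.5]
    - [-0.25,0.2,11.6,0,0]
    - [-0.25,0.2,11.6,0,0]
    - [-0.25,0.2,11.6,0,0]
    - [-0.25,0.2,11.6,0,0]
    - [-0.25,0.2,11.6,0,0]

```text
t: 9.32
tcp_pos: [0.6487, -0.1379, 0.0318]
tcp_rot: [0.48, 0.877, -0.0, 0.001]
ft_force: [-0.4, -0.8, 5.9]
gripper_width: 0.0127
```

```bash
python3 d.py
```

```text
t 9.32 tcp [ 0.6487 -0.1379  0.0318] jaw 32.61 tilt 0.15 q6 -0.95 w 0.0127 F [-0.4 -0.8  5.9]
```

Call:
play_rows:
  deltas:
    - [0,0,-3,0,0]
    - [0,0,-8,0,0]
    - [0,0,-13.5,0,0]
    - [0,0,-13.5,0,0]

```text
t: 9.82
tcp_pos: [0.6508, -0.1381, 0.1712]
tcp_rot: [0.48, 0.877, 0.001, 0.005]
ft_force: [-0.6, 0.0, -1.1]
gripper_width: 0.0132
```

```bash
python3 d.py .4577 .1038 .1 4
```

```text
t 9.82 tcp [ 0.6508 -0.1381  0.1712] jaw 32.62 tilt 0.6 q6 -0.95 w 0.0132 F [-0.6  0.  -1.1]
delta cm [30.84 -3.26  6.84] turn 0.5 q6 end 0.15
```

Call:
play_rows:
  deltas:
    - [10,-1,0,0.1,0]
    - [30.8,-3.2,0,0.5,0]
    - [30.8,-3.2,0,0.5,0]
    - [30.8,-3.2,0,0.5,0]
    - [30.8,-3.2,0,0.5,0]
    - [30.8,-3.2,4,0.5,0]
    - [30.8,-3.2,9.5,0.5,0]
    - [30.8,-3.2,9.5,0.5,0]
    - [30.8,-3.2,9.5,0.5,0]

```text
t: 10.95
tcp_pos: [0.4553, 0.1049, 0.071]
tcp_rot: [0.682, 0.731, 0.0, -0.0]
ft_force: [0.3, 0.4, -1.5]
gripper_width: 0.0125
```

```bash
python3 look.py 5 scene,270,130,140,130,4.5; python3 d.py .4577 .1038 .039 4
python3 - <<'E'
from fit import *
im=cv2.imread("pics/scene5.png")[:,:,::-1].copy()
it=[];p=(.4560,.104,np.radians(-86))
from cell import telemetry
t=telemetry.get_state()["tcp_pos"]; q=(t[0],t[1],np.radians(-86)); zb=t[2]-.0312
print(q,zb)
for z0,z1,s in((zb,zb+.02,shape('square')),(zb+.02,zb+.052,BAR)):
    for z in(z0,z1): it.append(np.c_[tr(s,*q),np.full(len(s),z)])
it.append(np.c_[tr(31/28*shape('square'),.4576,.1038,np.radians(4)),np.full(4,.006)])
overlay(im,"scene",it,"pics/o7.png",(300,170,75,80),8)
E
```

```text
t 11.0 tcp [0.4562 0.1048 0.0718] jaw 3.94 tilt 0.13 q6 -0.08 w 0.0125 F [-0.9 -0.1 -1.4]
delta cm [-0.11  0.13  3.28] turn -0.001 q6 end 0.15
(np.float64(0.45622566712871093), np.float64(0.1048030092209702), np.float64(-1.5009831567151235)) 0.04058027315737028
```

View pics/o7.png

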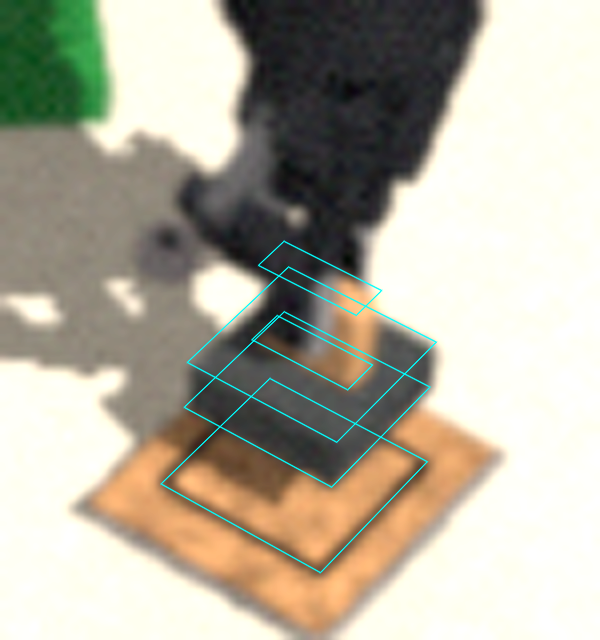

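Call:
play_rows:
  deltas:
    - [-0.2,0.17,1.5,0,0]
    - [-0.2,0.17,2.5,0,0]
    - [-0.2,0.17,3.0,0,0]
    - [-0.2,0.17,3.3,0,0]
    - [-0.2,0.17,3.4,0,0]
    - [-0.2,0.17,3.4,0,0]

```text
t: 11.75
tcp_pos: [0.4564, 0.103, 0.0378]
tcp_rot: [0.682, 0.731, -0.0, -0.0]
ft_force: [-7.0, -0.8, 16.5]
gripper_width: 0.0124
```

```bash
python3 d.py .4577 .1025 .037 4
```

```text
t 11.75 tcp [0.4564 0.103  0.0378] jaw 3.98 tilt 0.02 q6 -0.09 w 0.0124 F [-7.  -0.8 16.5]
delta cm [-0.06  0.13  0.08] turn -0.0 q6 end 0.15
```

Call:
play_rows:
  deltas:
    - [0,0,-0.06,0,0]
    - [0,0,-0.06,0,0.4]
    - [0,0,-0.06,0,0.4]
    - [0,0,-0.06,0,0.4]
    - [0,0,-4,0,0.5]
    - [0,0,-9,0,0.5]
    - [0,0,-13,0,0.5]
    - [0,0,-13,0,0.5]

```text
t: 12.75
tcp_pos: [0.4591, 0.1031, 0.1695]
tcp_rot: [0.682, 0.731, 0.002, 0.003]
ft_force: [0.0, -0.5, 0.1]
gripper_width: 0.0425
```

```bash
python3 look.py 6 scene,300,170,75,80,8; python3 d.py .541 -.3935 .17 -36.5
python3 - <<'E'
from chk import *
print("scene pad .4576 .1038 4.1")
q,f=check('square',(.457,.104,np.radians(-86)),.006,"0","6","scene",r=24); print(q[:2].round(4),np.degrees(q[2]).round(1),round(f,2))
E
```

```text
t 12.8 tcp [0.4577 0.1031 0.1674] jaw 3.96 tilt 0.19 q6 -0.09 w 0.0426 F [-0.5 -0.4 -0.6]
delta cm [-50.11   4.89  -0.23] turn 0.706 q6 end 0.01
scene pad .4576 .1038 4.1
[0.4593 0.1051] -86.2 13.2
```

View pics/chk_square_scene_6.png

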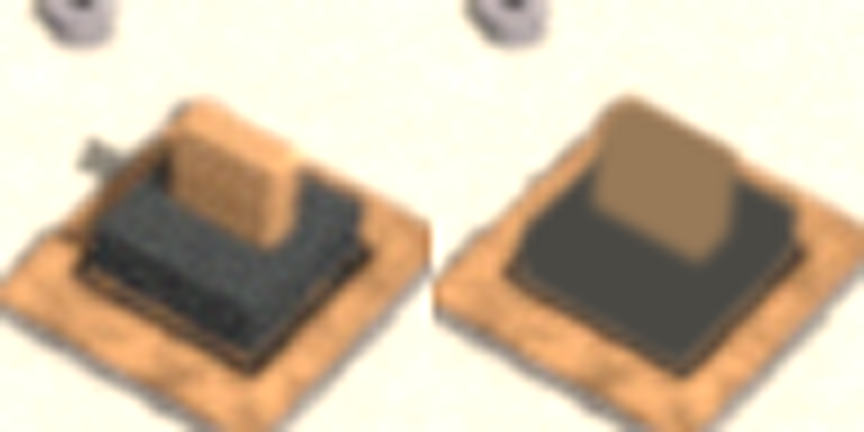

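Call:
play_rows:
  deltas:
    - [-50.1,5,0,0.7,0.5]
    - [-50.1,5,0,0.7,0.5]
    - [-50.1,5,0,0.7,0.5]
    - [-50.1,5,0,0.7,0.5]
    - [-50.1,5,0,0.7,0.5]
    - [-50.1,5,0,0.7,0.5]
    - [-50.1,5,0,0.7,0.5]
    - [-50.1,5,0,0.7,0.5]
    - [-50.1,5,3,0.7,0.5]
    - [-50.1,5,3,0.7,0.5]

```text
t: 14.05
tcp_pos: [0.5386, -0.392, 0.1309]
tcp_rot: [0.892, 0.452, -0.001, -0.005]
ft_force: [0.1, 0.3, 0.4]
gripper_width: 0.0428
```

```bash
python3 look.py 7 scene,130,80,140,130,4.5 top,220,220,40,50,12; python3 d.py .542 -.3932 .031 -36.5
python3 - <<'E'
from chk import *
print("top pad .4559 .1060 3.5")
q,f=check('square',(.456,.106,np.radians(-86)),.006,"0","7","top",r=22); print(q[:2].round(4),np.degrees(q[2]).round(1),round(f,2))
E
```

```text
t 14.15 tcp [ 0.5405 -0.3921  0.1349] jaw -36.14 tilt 0.2 q6 -0.16 w 0.0424 F [ 1.  -0.3  0.2]
delta cm [-1.000e-02  2.200e-01  1.039e+01] turn 0.006 q6 end 0.01
top pad .4559 .1060 3.5
[0.4554 0.1052] -86.3 10.87
```

View pics/chk_square_top_7.png

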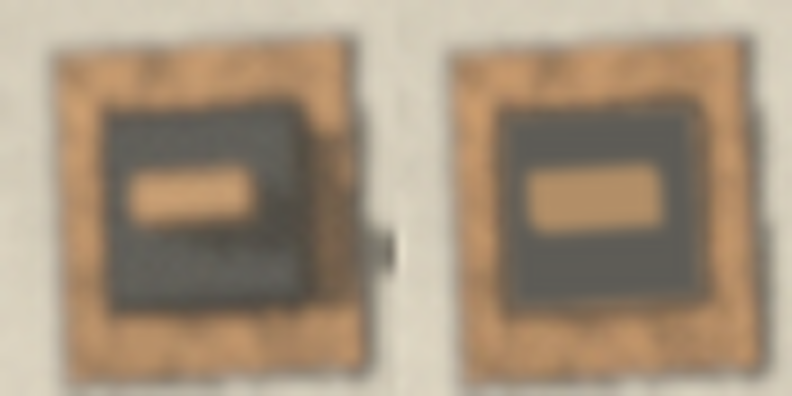

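View pics/scene7c.png

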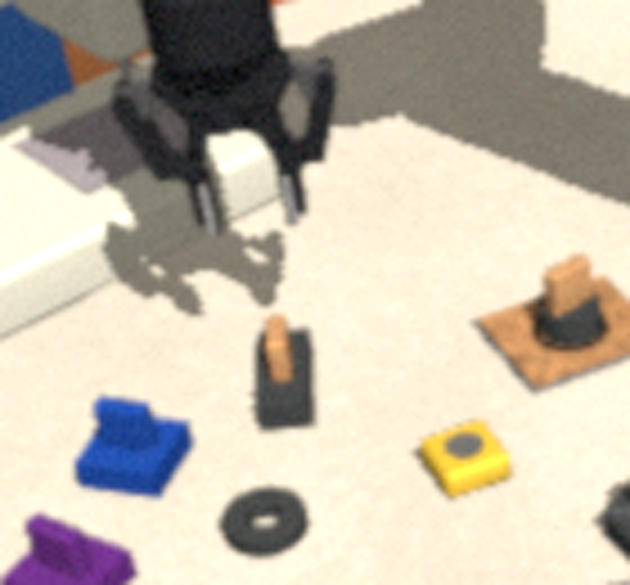

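View pics/top7.png

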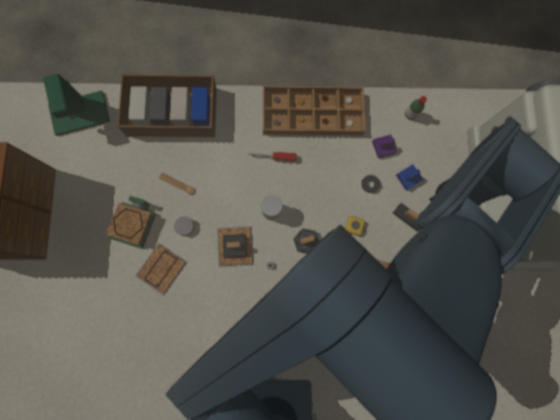

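Call:
play_rows:
  deltas:
    - [0,0.2,5,0,0.5]
    - [0,0.2,8.5,0,0.5]
    - [0,0.2,10,0,0.5]
    - [0,0.2,10.3,0,0.5]
    - [0,0.2,10.3,0,0.5]
    - [0,0.2,10.3,0,0]
    - [0,0.2,10.3,0,0]
    - [0,0.2,10.3,0,0]
    - [0,0.2,10.3,0,0]
    - [0,0.2,10.3,0,0]

```text
t: 15.4
tcp_pos: [0.5431, -0.3948, 0.0343]
tcp_rot: [0.892, 0.453, 0.0, 0.001]
ft_force: [-1.2, 1.7, 5.3]
gripper_width: 0.0124
```

```bash
python3 d.py
```

```text
t 15.4 tcp [ 0.5431 -0.3948  0.0343] jaw -36.15 tilt 0.07 q6 -0.16 w 0.0124 F [-1.2  1.7  5.3]
```

Call:
play_rows:
  deltas:
    - [0,0,-3,0,0]
    - [0,0,-8,0,0]
    - [0,0,-13.5,0,0]
    - [0,0,-13.5,0,0]

```text
t: 15.9
tcp_pos: [0.5451, -0.3969, 0.1741]
tcp_rot: [0.892, 0.453, 0.002, 0.005]
ft_force: [0.1, -0.4, -2.4]
gripper_width: 0.0124
```

```bash
python3 d.py .3955 .3056 .1 56.7
```

```text
t 15.9 tcp [ 0.5451 -0.3969  0.1741] jaw -36.15 tilt 0.62 q6 -0.16 w 0.0124 F [ 0.1 -0.4 -2.4]
delta cm [ 47.91 -53.6    6.75] turn -1.621 q6 end -0.33
```

Call:
play_rows:
  deltas:
    - [10,-11,0,-0.1,0]
    - [47.9,-53.4,0,-1.62,0]
    - [47.9,-53.4,0,-1.62,0]
    - [47.9,-53.4,0,-1.62,0]
    - [47.9,-53.4,0,-1.62,0]
    - [47.9,-53.4,0,-1.62,0]
    - [47.9,-53.4,0,-1.62,0]
    - [47.9,-53.4,0,-1.62,0]
    - [47.9,-53.4,0,-1.62,0]
    - [47.9,-53.4,0,-1.62,0]
    - [47.9,-53.4,0,-1.62,0]
    - [47.9,-53.4,0,-1.62,0]
    - [47.9,-53.4,4,-1.62,0]
    - [47.9,-53.4,9.5,-1.62,0]
    - [47.9,-53.4,9.5,-1.62,0]
    - [47.9,-53.4,9.5,-1.62,0]

```text
t: 17.9
tcp_pos: [0.3947, 0.3074, 0.074]
tcp_rot: [0.287, 0.958, 0.0, 0.0]
ft_force: [1.4, -0.2, -1.6]
gripper_width: 0.0122
```

```bash
python3 look.py 8 scene,360,180,140,120,4.5; python3 d.py .3955 .3056 .04 56.7
python3 - <<'E'
from fit import *
im=cv2.imread("pics/scene8.png")[:,:,::-1].copy()
it=[]
from cell import telemetry
t=telemetry.get_state()["tcp_pos"]; q=(t[0],t[1],np.radians(-33.3)); zb=t[2]-.034
for z0,z1,s in((zb,zb+.02,shape('strip')),(zb+.02,zb+.052,BAR)):
    for z in(z0,z1): it.append(np.c_[tr(s,*q),np.full(len(s),z)])
it.append(np.c_[tr(shape('strip')+.003*np.sign(shape('strip')),.3955,.3056,np.radians(-33.3)),np.full(4,.006)])
overlay(im,"scene",it,"pics/o8.png",(375,200,95,75),8)
E
```

```text
t 17.95 tcp [0.3955 0.3078 0.0749] jaw 56.65 tilt 0.15 q6 -0.55 w 0.0123 F [ 0.7  0.1 -0.7]
delta cm [-0.11 -0.19  3.49] turn -0.001 q6 end -0.33
```

View pics/o8.png

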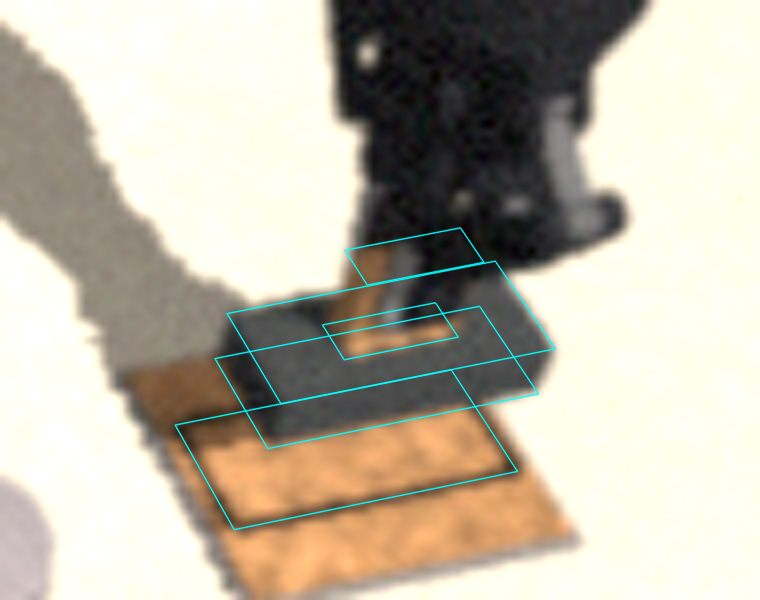

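```bash
python3 - <<'E'
from chk import *
for zb in(.039,.041,.043):
    q,f=check('strip',(.3952,.3078,np.radians(-33.3)),zb,"0","8","scene",r=24); print(zb,q[:2].round(4),np.degrees(q[2]).round(1),round(f,2))
E
```

```text
0.039 [0.3935 0.3062] -33.2 30.47
0.041 [0.3955 0.3067] -33.0 30.44
0.043 [0.3974 0.3072] -33.1 31.2
```

View pics/chk_strip_scene_8.png

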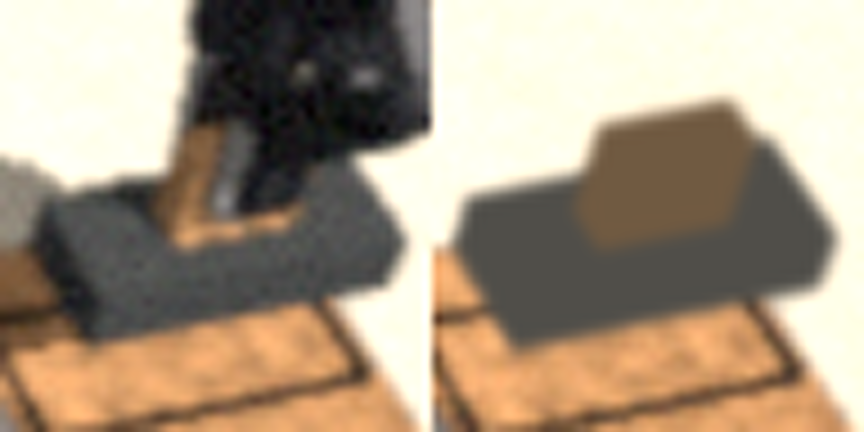

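Call:
play_rows:
  deltas:
    - [-0.12,-0.13,1.5,0,0]
    - [-0.12,-0.13,2.5,0,0]
    - [-0.12,-0.13,3.0,0,0]
    - [-0.12,-0.13,3.3,0,0]
    - [-0.12,-0.13,3.5,0,0]
    - [-0.12,-0.13,3.5,0,0]

```text
t: 18.7
tcp_pos: [0.3942, 0.3054, 0.0402]
tcp_rot: [0.287, 0.958, -0.0, 0.0]
ft_force: [-7.4, -3.5, 18.3]
gripper_width: 0.0122
```

```bash
python3 d.py .3955 .3056 .038 56.7
```

```text
t 18.7 tcp [0.3942 0.3054 0.0402] jaw 56.69 tilt 0.02 q6 -0.55 w 0.0122 F [-7.4 -3.5 18.3]
delta cm [-0.1   0.08  0.22] turn -0.0 q6 end -0.33
```

Call:
play_rows:
  deltas:
    - [0,0,-0.06,0,0]
    - [0,0,-0.06,0,0.4]
    - [0,0,-0.06,0,0.4]
    - [0,0,-0.06,0,0.4]
    - [0,0,-4,0,0.5]
    - [0,0,-9,0,0.5]
    - [0,0,-13,0,0.5]
    - [0,0,-13,0,0.5]

```text
t: 19.7
tcp_pos: [0.3967, 0.3066, 0.1716]
tcp_rot: [0.287, 0.958, 0.002, 0.003]
ft_force: [0.6, 0.1, -0.4]
gripper_width: 0.0426
```

```bash
python3 d.py .473 -.0971 .16 18.8
```

```text
t 19.7 tcp [0.3967 0.3066 0.1716] jaw 56.67 tilt 0.42 q6 -0.55 w 0.0426 F [ 0.6  0.1 -0.4]
delta cm [-28.56 -29.54   1.09] turn 0.661 q6 end -0.53
```

Call:
play_rows:
  deltas:
    - [-28.5,-29.5,0.5,0.66,0.5]
    - [-28.5,-29.5,0.5,0.66,0.5]
    - [-28.5,-29.5,0.5,0.66,0.5]
    - [-28.5,-29.5,0.5,0.66,0.5]
    - [-28.5,-29.5,0.5,0.66,0.5]
    - [-28.5,-29.5,0.5,0.66,0.5]
    - [-28.5,-29.5,0.5,0.66,0.5]
    - [-28.5,-29.5,0.5,0.66,0.5]
    - [-28.5,-29.5,0.5,0.66,0.5]

```text
t: 20.82
tcp_pos: [0.4696, -0.0968, 0.1622]
tcp_rot: [0.582, 0.813, -0.0, -0.001]
ft_force: [0.5, 0.6, 0.8]
gripper_width: 0.043
```

```bash
python3 look.py 9 scene,230,130,140,120,4.5 top,220,220,40,50,12; python3 d.py .473 -.097 .032 18.8
python3 - <<'E'
from chk import *
print("pad: top .3934 .3077, scene .3955,.3056, -33.3")
for n in("top","scene"):
    q,f=check('strip',(.3945,.3066,np.radians(-33.3)),.006,"0","9",n,r=24); print(n,q[:2].round(4),np.degrees(q[2]).round(1),round(f,2))
E
```

```text
t 20.93 tcp [ 0.4699 -0.0962  0.1627] jaw 18.92 tilt 0.09 q6 -0.77 w 0.0425 F [-0.6  0.9 -0.1]
delta cm [-0.19  0.28 13.07] turn 0.002 q6 end -0.53
pad: top .3934 .3077, scene .3955,.3056, -33.3
top [0.3868 0.2928] -32.4 12.34
scene [0.3942 0.3045] -34.2 15.38
```

View pics/chk_strip_top_9.png

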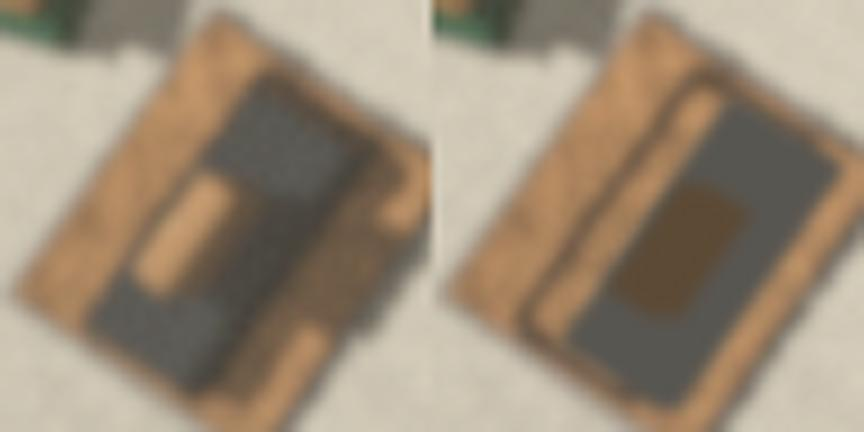

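View pics/chk_strip_scene_9.png

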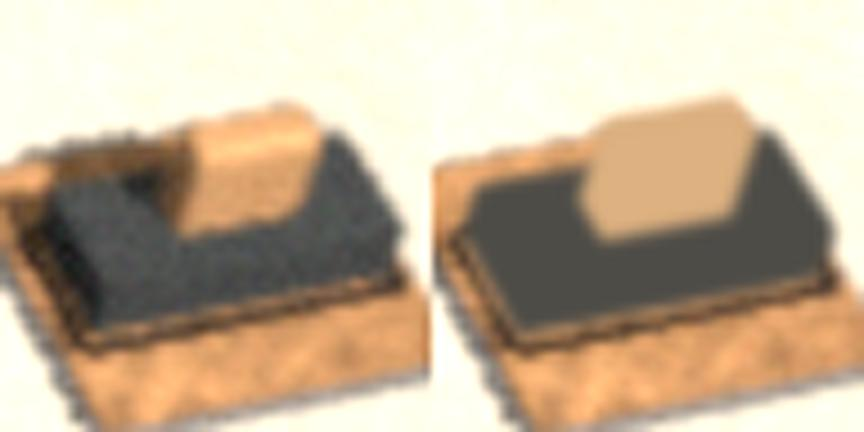

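View pics/scene9c.png

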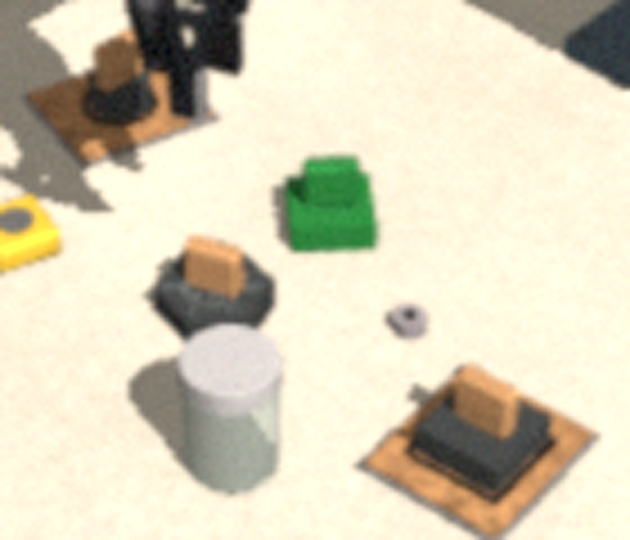

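```bash
sed -i 's/def check(k,p0,z0,bgtag,tag,n,r=20,free=True)/def check(k,p0,z0,bgtag,tag,n,r=20,clip=80,pen=0)/; s/np.minimum(d,80).mean()/np.minimum(d,clip).mean()+pen*(p[0]**2+p[1]**2+p[3]**2+p[4]**2)/' chk.py
python3 - <<'E'
from chk import *
for n,p in(("top",(.3934,.3077)),("scene",(.3955,.3056))):
  for clip in (40,80):
    q,f=check('strip',p+(np.radians(-33.3),),.006,"0","9",n,r=24,clip=clip,pen=4); print(n,q[:2].round(4),np.degrees(q[2]).round(1),round(f,2))
# overlay expected centered
ims={n:cv2.imread(f"pics/{n}9.png")[:,:,::-1].copy() for n in("top","scene")}
for n,p,b in(("top",(.3934,.3077),(135,240,55,55)),("scene",(.3955,.3056),(375,220,80,60))):
    s=shape('strip'); it=[np.c_[tr(s,*p,np.radians(-33.3)),np.full(4,z)] for z in(.006,.026)]
    overlay(ims[n],n,it,f"pics/o9{n}.png",b,10)
E
```

```text
top [0.393  0.3061] -33.8 12.07
top [0.3926 0.3044] -31.9 16.35
scene [0.3943 0.3049] -33.7 12.09
scene [0.3944 0.3048] -34.4 16.1
```

View pics/o9top.png

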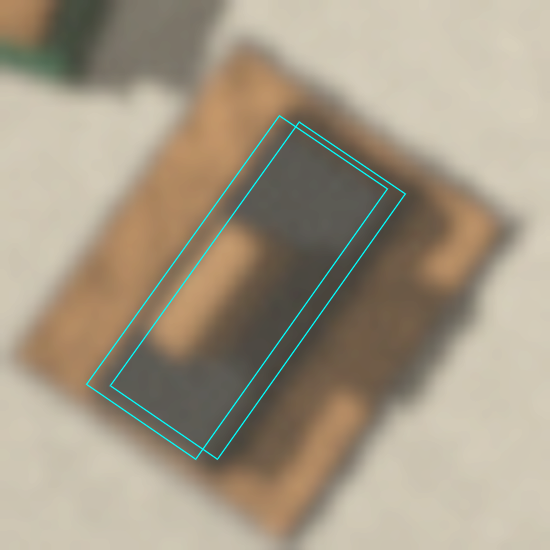

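View pics/o9scene.png

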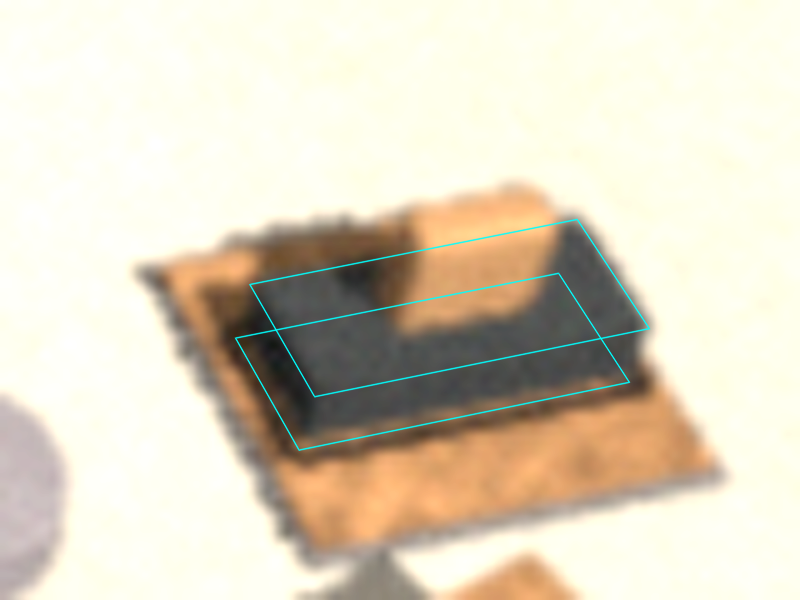

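```bash
python3 - <<'E'
from fit import *
a=np.radians(-33.3); e=np.array([np.cos(a),np.sin(a)]); j=np.array([-np.sin(a),np.cos(a)])
for n,p,tags in(("scene",np.array([.3955,.3056]),("0","9")),("top",np.array([.3934,.3077]),("0","9"))):
  for tag in tags:
    im=cv2.imread(f"pics/{n}{tag}.png").max(2).astype(np.float32)
    for name,d,o,h in(("+jaw",j,e,.030),("-jaw",-j,e,.030),("+bar",e,j,.01),("-bar",-e,j,.01)):
      half=.018 if name[1]=='j' else .043
      ds=np.arange(-.006,.011,.001); v=[]
      for dd in ds:
        P=np.array([np.r_[p+d*(half+dd)+o*s,.006] for s in np.linspace(-h,h,40)]); uv=proj(n,P).astype(np.float32)
        v.append(cv2.remap(im,uv[:,0],uv[:,1],cv2.INTER_CUBIC).mean())
      print(n,tag,name,np.round(v).astype(int).tolist())
print((np.arange(-6,11)).tolist())
E
```

```text
scene 0 +jaw [130, 129, 129, 128, 125, 116, 102, 86, 72, 67, 73, 88, 106, 120, 129, 133, 134]
scene 0 -jaw [137, 137, 135, 132, 126, 117, 103, 87, 75, 71, 77, 90, 106, 120, 131, 136, 139]
scene 0 +bar [143, 143, 142, 140, 134, 123, 108, 90, 76, 73, 82, 96, 108, 113, 109, 98, 87]
scene 0 -bar [129, 130, 131, 131, 129, 122, 110, 92, 75, 66, 69, 82, 99, 115, 128, 140, 148]
scene 9 +jaw [47, 50, 57, 68, 78, 83, 81, 74, 67, 67, 77, 95, 114, 128, 137, 141, 143]
scene 9 -jaw [92, 95, 96, 95, 94, 94, 92, 91, 90, 88, 87, 86, 85, 84, 83, 81, 80]
scene 9 +bar [23, 26, 32, 39, 44, 47, 46, 46, 50, 65, 85, 104, 116, 119, 114, 104, 94]
scene 9 -bar [52, 51, 51, 50, 51, 51, 51, 51, 50, 50, 50, 51, 52, 56, 61, 67, 74]
top 0 +jaw [92, 92, 91, 89, 86, 82, 77, 72, 68, 67, 69, 73, 79, 85, 89, 92, 94]
top 0 -jaw [96, 96, 95, 93, 89, 84, 78, 72, 68, 67, 70, 75, 82, 87, 92, 95, 96]
top 0 +bar [100, 100, 98, 96, 92, 87, 81, 74, 70, 68, 70, 74, 77, 80, 82, 84, 88]
top 0 -bar [92, 93, 93, 92, 91, 88, 82, 76, 70, 67, 67, 70, 75, 80, 85, 90, 95]
top 9 +jaw [95, 96, 96, 95, 94, 91, 87, 83, 80, 80, 82, 87, 93, 99, 104, 107, 109]
top 9 -jaw [50, 50, 49, 48, 47, 47, 46, 47, 49, 51, 54, 58, 62, 64, 67, 68, 69]
top 9 +bar [56, 56, 56, 56, 56, 56, 57, 60, 64, 71, 78, 85, 90, 93, 95, 98, 102]
top 9 -bar [58, 58, 58, 58, 58, 59, 60, 62, 66, 71, 78, 84, 90, 96, 101, 105, 110]
[-6, -5, -4, -3, -2, -1, 0, 1, 2, 3, 4, 5, 6, 7, 8, 9, 10]
```

```bash
cat > avg.py <<'E'
import sys,numpy as np
from cell import telemetry,imaging
from scipy.spatial.transform import Rotation as R
P=[];J=[]
for i in range(8):
    imaging.grab_frame("scene"); s=telemetry.get_state(); M=R.from_quat(s["tcp_rot"]).as_matrix(); P.append(s["tcp_pos"]); J.append(np.degrees(np.arctan2(M[1,1],M[0,1])))
P=np.array(P); p=P.mean(0); print("t",round(s["t"],2),"mean",p.round(4),"sd",P.std(0).round(4),"jaw",np.mean(J).round(2))
if len(sys.argv)>4:
    x,y,z,j=map(float,sys.argv[1:5]); a=np.radians(np.mean(J)); c,s_=np.cos(a),np.sin(a)
    M=np.array([[-s_,c,0],[c,s_,0],[0,0,-1]]).T
    M=np.array([[-s_,c,0],[c,s_,0],[0,0,-1]])  # rows: tool x,y,z in world
    dx=np.array([x,y,z])-p
    # tool x = y_tool x z_tool
    yv=np.array([c,s_,0]);zv=np.array([0,0,-1]);xv=np.cross(yv,zv)
    dj=(j-np.mean(J)+180)%360-180
    print("delta cm",np.round([xv@dx*100,yv@dx*100,zv@dx*100],2),"turn",round(-np.radians(dj),3))
E
python3 avg.py .3958 .3060 .16 56.7
```

```text
t 21.32 mean [ 0.4704 -0.0967  0.1633] sd [0.0002 0.0004 0.0002] jaw 18.93
delta cm [40.51  6.    0.33] turn -0.659
```

Call:
play_rows:
  deltas:
    - [40.5,6,0.3,-0.66,0.5]
    - [40.5,6,0.3,-0.66,0.5]
    - [40.5,6,0.3,-0.66,0.5]
    - [40.5,6,0.3,-0.66,0.5]
    - [40.5,6,0.3,-0.66,0.5]
    - [40.5,6,0.3,-0.66,0.5]
    - [40.5,6,0.3,-0.66,0.5]
    - [40.5,6,0.3,-0.66,0.5]
    - [40.5,6,8.3,-0.66,0.5]
    - [40.5,6,8.3,-0.66,0.5]
    - [40.5,6,8.3,-0.66,0.5]
    - [40.5,6,8.3,-0.66,0.5]

```text
t: 22.82
tcp_pos: [0.3975, 0.3049, 0.0813]
tcp_rot: [0.287, 0.958, 0.0, 0.001]
ft_force: [0.8, 0.4, 0.8]
gripper_width: 0.0424
```

```bash
python3 avg.py .3957 .3058 .043 56.7
```

```text
t 23.23 mean [0.3972 0.3053 0.0813] sd [0.0004 0.0001 0.0003] jaw 56.65
delta cm [ 0.15 -0.04  3.83] turn -0.001
```

Call:
play_rows:
  deltas:
    - [0.15,-0.04,2.5,0,0.5]
    - [0.15,-0.04,3.6,0,0.5]
    - [0.15,-0.04,3.8,0,0.5]
    - [0.15,-0.04,3.8,0,0.5]
    - [0.15,-0.04,3.8,0,0.1]
    - [0.15,-0.04,3.8,0,0]
    - [0.15,-0.04,3.8,0,0]
    - [0.15,-0.04,3.8,0,0]
    - [0.15,-0.04,3.8,0,0]

```text
t: 24.35
tcp_pos: [0.3954, 0.3058, 0.0429]
tcp_rot: [0.287, 0.958, 0.0, 0.0]
ft_force: [-0.7, -0.9, 5.6]
gripper_width: 0.0125
```

```bash
python3 avg.py .3957 .3058 .043 56.7
```

```text
t 24.75 mean [0.3953 0.3058 0.0429] sd [0. 0. 0.] jaw 56.67
delta cm [-0.03  0.02 -0.01] turn -0.001
```

Call:
play_rows:
  deltas:
    - [0,0,0,0,0.4]
    - [0,0,0,0,0.4]
    - [0,0,0,0,0.4]
    - [0,0,-4,0,0.5]
    - [0,0,-9,0,0.5]
    - [0,0,-12,0,0.5]
    - [0,0,-12,0,0.5]

```text
t: 25.62
tcp_pos: [0.3965, 0.3064, 0.1648]
tcp_rot: [0.287, 0.958, 0.002, 0.002]
ft_force: [1.0, 0.2, -0.5]
gripper_width: 0.0426
```

```bash
python3 d.py .4725 -.097 .16 18.8
```

```text
t 25.62 tcp [0.3965 0.3064 0.1648] jaw 56.67 tilt 0.32 q6 -0.55 w 0.0426 F [ 1.   0.2 -0.5]
delta cm [-28.51 -29.53   0.42] turn 0.661 q6 end -0.53
```

Call:
play_rows:
  deltas:
    - [-28.5,-29.4,0,0.66,0.5]
    - [-28.5,-29.4,0,0.66,0.5]
    - [-28.5,-29.4,0,0.66,0.5]
    - [-28.5,-29.4,0,0.66,0.5]
    - [-28.5,-29.4,0,0.66,0.5]
    - [-28.5,-29.4,0,0.66,0.5]
    - [-28.5,-29.4,0,0.66,0.5]
    - [-28.5,-29.4,0,0.66,0.5]
    - [-28.5,-29.4,0,0.66,0.5]

```text
t: 26.75
tcp_pos: [0.4705, -0.0958, 0.1611]
tcp_rot: [0.582, 0.813, -0.0, -0.001]
ft_force: [0.9, 0.4, 0.2]
gripper_width: 0.0425
```

```bash
python3 look.py 10 scene,380,220,75,60,10 top,130,235,60,65,9; python3 avg.py .4725 -.097 .032 18.8
python3 - <<'E'
from fit import *
a=np.radians(-33.3); e=np.array([np.cos(a),np.sin(a)]); j=np.array([-np.sin(a),np.cos(a)])
for n,p,tags in(("scene",np.array([.3955,.3056]),("0","9","10")),("top",np.array([.3934,.3077]),("0","9","10"))):
  for tag in tags:
    im=cv2.imread(f"pics/{n}{tag}.png").max(2).astype(np.float32)
    for name,d,o,h in(("+jaw",j,e,.030),("+bar",e,j,.01),("-bar",-e,j,.01)):
      half=.018 if name[1]=='j' else .043
      ds=np.arange(-.006,.011,.001); v=[]
      for dd in ds:
        P=np.array([np.r_[p+d*(half+dd)+o*s,.006] for s in np.linspace(-h,h,40)]); uv=proj(n,P).astype(np.float32)
        v.append(cv2.remap(im,uv[:,0],uv[:,1],cv2.INTER_CUBIC).mean())
      print(n,tag,name,np.round(v).astype(int).tolist())
E
```

```text
t 27.25 mean [ 0.4714 -0.0958  0.1623] sd [0.0002 0.0004 0.0002] jaw 18.93
delta cm [-0.15  0.07 13.03] turn 0.002
scene 0 +jaw [130, 129, 129, 128, 125, 116, 102, 86, 72, 67, 73, 88, 106, 120, 129, 133, 134]
scene 0 +bar [143, 143, 142, 140, 134, 123, 108, 90, 76, 73, 82, 96, 108, 113, 109, 98, 87]
scene 0 -bar [129, 130, 131, 131, 129, 122, 110, 92, 75, 66, 69, 82, 99, 115, 128, 140, 148]
scene 9 +jaw [47, 50, 57, 68, 78, 83, 81, 74, 67, 67, 77, 95, 114, 128, 137, 141, 143]
scene 9 +bar [23, 26, 32, 39, 44, 47, 46, 46, 50, 65, 85, 104, 116, 119, 114, 104, 94]
scene 9 -bar [52, 51, 51, 50, 51, 51, 51, 51, 50, 50, 50, 51, 52, 56, 61, 67, 74]
scene 10 +jaw [47, 48, 52, 60, 69, 75, 75, 69, 63, 65, 76, 94, 113, 128, 137, 141, 143]
scene 10 +bar [24, 27, 31, 36, 42, 45, 46, 46, 51, 66, 85, 105, 117, 120, 114, 103, 92]
scene 10 -bar [50, 50, 49, 50, 51, 51, 52, 52, 51, 51, 51, 51, 52, 55, 58, 63, 70]
top 0 +jaw [92, 92, 91, 89, 86, 82, 77, 72, 68, 67, 69, 73, 79, 85, 89, 92, 94]
top 0 +bar [100, 100, 98, 96, 92, 87, 81, 74, 70, 68, 70, 74, 77, 80, 82, 84, 88]
top 0 -bar [92, 93, 93, 92, 91, 88, 82, 76, 70, 67, 67, 70, 75, 80, 85, 90, 95]
top 9 +jaw [95, 96, 96, 95, 94, 91, 87, 83, 80, 80, 82, 87, 93, 99, 104, 107, 109]
top 9 +bar [56, 56, 56, 56, 56, 56, 57, 60, 64, 71, 78, 85, 90, 93, 95, 98, 102]
top 9 -bar [58, 58, 58, 58, 58, 59, 60, 62, 66, 71, 78, 84, 90, 96, 101, 105, 110]
top 10 +jaw [95, 96, 96, 96, 95, 93, 89, 86, 83, 83, 84, 89, 94, 99, 104, 107, 108]
top 10 +bar [57, 56, 56, 56, 56, 56, 57, 60, 64, 71, 78, 85, 89, 93, 95, 98, 102]
top 10 -bar [58, 58, 58, 58, 58, 59, 60, 62, 66, 71, 78, 84, 90, 96, 101, 105, 110]
```

View pics/scene10c.png

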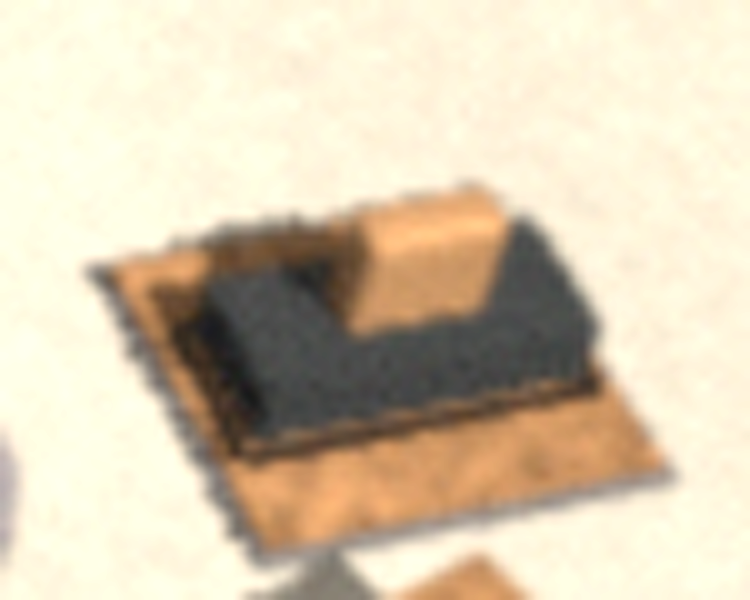

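View pics/top10c.png

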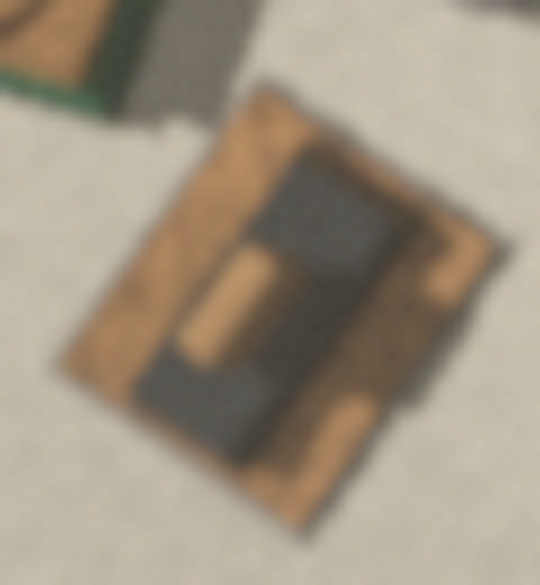

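Call:
play_rows:
  deltas:
    - [-0.15,0.07,5,0,0.5]
    - [-0.15,0.07,10,0,0.5]
    - [-0.15,0.07,12.5,0,0.5]
    - [-0.15,0.07,12.9,0,0.5]
    - [-0.15,0.07,12.9,0,0.5]
    - [-0.15,0.07,12.9,0,0]
    - [-0.15,0.07,12.9,0,0]
    - [-0.15,0.07,12.9,0,0]
    - [-0.15,0.07,12.9,0,0]
    - [-0.15,0.07,12.9,0,0]

```text
t: 28.5
tcp_pos: [0.4736, -0.0983, 0.0347]
tcp_rot: [0.582, 0.813, 0.0, 0.001]
ft_force: [-1.4, -0.5, 6.1]
gripper_width: 0.0123
```

Call:
play_rows:
  deltas:
    - [0,0,-3,0,0]
    - [0,0,-8,0,0]
    - [0,0,-14,0,0]
    - [0,0,-14,0,0]

```text
t: 29.0
tcp_pos: [0.4758, -0.0992, 0.1785]
tcp_rot: [0.582, 0.813, 0.001, 0.006]
ft_force: [0.0, -0.8, -2.7]
gripper_width: 0.0125
```

```bash
python3 d.py .516 .3904 .14 12.8;  python3 d.py .516 .3904 .14 72.8
```

```text
t 29.0 tcp [ 0.4758 -0.0992  0.1785] jaw 18.86 tilt 0.65 q6 -0.76 w 0.0125 F [ 0.  -0.8 -2.7]
delta cm [45.06 19.6   3.66] turn 0.106 q6 end 0.42
t 29.0 tcp [ 0.4758 -0.0992  0.1785] jaw 18.86 tilt 0.65 q6 -0.76 w 0.0125 F [ 0.  -0.8 -2.7]
delta cm [45.06 19.6   3.66] turn -0.941 q6 end -0.62
```

Call:
play_rows:
  deltas:
    - [10,4,0,0.05,0]
    - [44.9,19.7,0,0.106,0]
    - [44.9,19.7,0,0.106,0]
    - [44.9,19.7,0,0.106,0]
    - [44.9,19.7,0,0.106,0]
    - [44.9,19.7,0,0.106,0]
    - [44.9,19.7,0,0.106,0]
    - [44.9,19.7,0,0.106,0]
    - [44.9,19.7,0,0.106,0]
    - [44.9,19.7,4,0.106,0]
    - [44.9,19.7,6.5,0.106,0]
    - [44.9,19.7,6.5,0.106,0]
    - [44.9,19.7,6.5,0.106,0]

```text
t: 30.62
tcp_pos: [0.5145, 0.3903, 0.1089]
tcp_rot: [0.624, 0.781, 0.0, 0.0]
ft_force: [0.3, -0.0, -0.6]
gripper_width: 0.0122
```

```bash
python3 look.py 11 scene,360,180,140,150,4.5; python3 avg.py .516 .3904 .074 12.8
python3 - <<'E'
from fit import *
im=cv2.imread("pics/scene11.png")[:,:,::-1].copy()
it=[]
from cell import telemetry
t=telemetry.get_state()["tcp_pos"]; q=(t[0],t[1],np.radians(-77.2)); zb=t[2]-.0335; print(t,zb)
for z0,z1,s in((zb,zb+.02,shape('hex')),(zb+.02,zb+.052,BAR)):
    for z in(z0,z1): it.append(np.c_[tr(s,*q),np.full(len(s),z)])
it.append(np.c_[tr(shape('hex')*36/33,.516,.3904,np.radians(-17.2)),np.full(6,.04)])
overlay(im,"scene",it,"pics/o11.png",(390,210,90,85),8)
E
```

```text
t 31.07 mean [0.5146 0.3909 0.1094] sd [0.0003 0.     0.0004] jaw 12.77
delta cm [-0.08  0.13  3.54] turn -0.001
[0.51411417 0.39082947 0.10871212] 0.07521211867222617
```

View pics/o11.png

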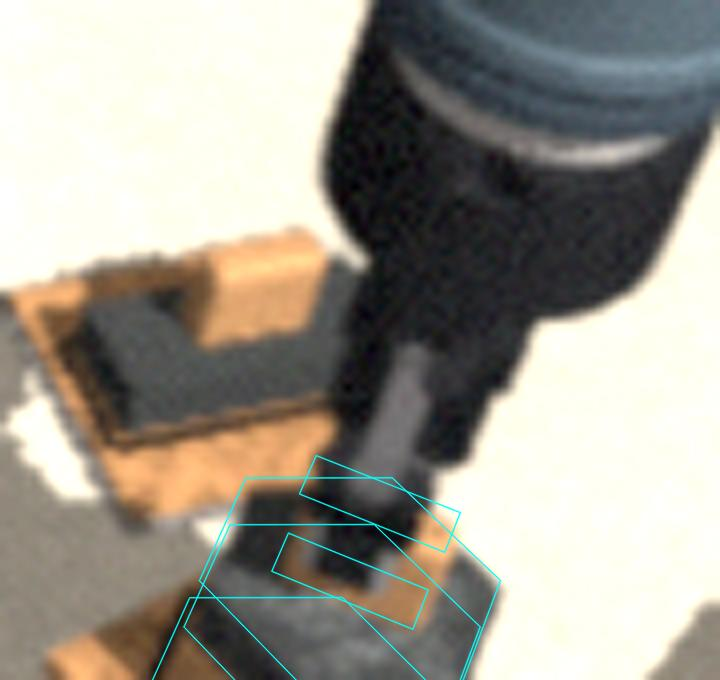

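```bash
cat > ov.py <<'E'
from fit import *
im=cv2.imread("pics/scene11.png")[:,:,::-1].copy()
it=[]
t=(.5146,.3908,.1094); q=(t[0],t[1],np.radians(-77.2)); zb=t[2]-.0335
for z0,z1,s in((zb,zb+.02,shape('hex')),(zb+.02,zb+.052,BAR)):
    for z in(z0,z1): it.append(np.c_[tr(s,*q),np.full(len(s),z)])
it.append(np.c_[tr(shape('hex')*36/33,.516,.3904,np.radians(-17.2)),np.full(6,.04)])
overlay(im,"scene",it,"pics/o11.png",(395,255,80,80),9)
E
python3 ov.py
```

```text
(no output)
```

View pics/o11.png

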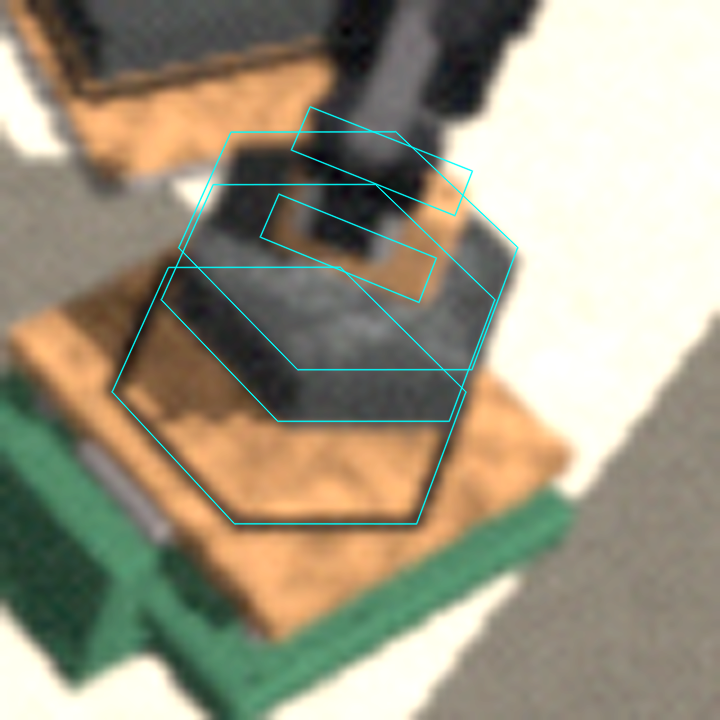

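Call:
play_rows:
  deltas:
    - [-0.16,0.16,1.5,0,0]
    - [-0.16,0.16,2.6,0,0]
    - [-0.16,0.16,3.2,0,0]
    - [-0.16,0.16,3.5,0,0]
    - [-0.16,0.16,3.6,0,0]
    - [-0.16,0.16,3.6,0,0]

```text
t: 31.82
tcp_pos: [0.515, 0.3891, 0.0738]
tcp_rot: [0.624, 0.782, -0.001, -0.0]
ft_force: [-5.6, -4.3, 10.7]
gripper_width: 0.0126
```

```bash
python3 look.py 12 scene,380,210,110,110,6; python3 avg.py .516 .389 .074 12.8; python3 d.py
```

```text
t 32.27 mean [0.515  0.3891 0.0738] sd [0. 0. 0.] jaw 12.8
delta cm [-0.03  0.1  -0.02] turn -0.0
t 32.27 tcp [0.515  0.3891 0.0738] jaw 12.8 tilt 0.09 q6 0.25 w 0.0124 F [-6.3 -3.5 10.7]
```

View pics/scene12c.png

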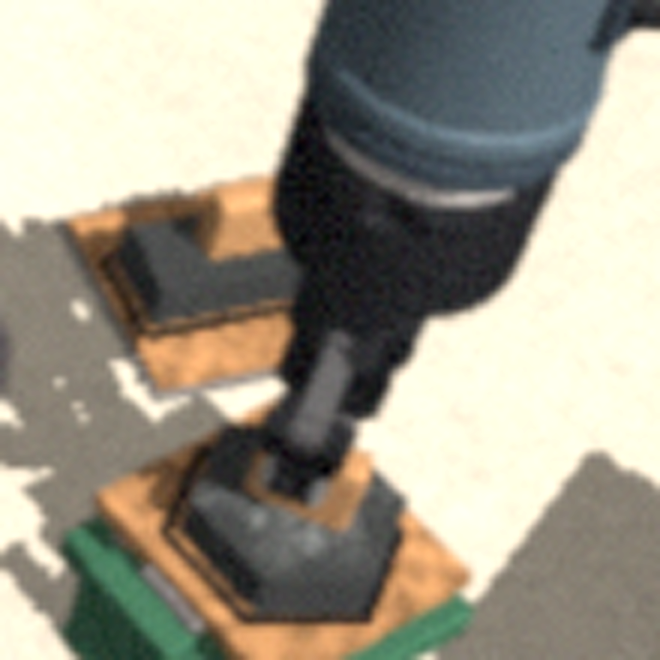

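```bash
cat > ov2.py <<'E'
import sys
from fit import *
tag,z,zb,out=sys.argv[1],float(sys.argv[2]),float(sys.argv[3]),sys.argv[4]
n=sys.argv[5] if len(sys.argv)>5 else "scene"
c=(.516,.3904) if n=="scene" else (.5139,.3926)
im=cv2.imread(f"pics/{n}{tag}.png")[:,:,::-1].copy()
it=[np.c_[tr(shape('hex')*36/33,*c,np.radians(-17.2)),np.full(6,z)]]
for zz in(zb,zb+.02): it.append(np.c_[tr(shape('hex'),*c,np.radians(-17.2)),np.full(6,zz)])
overlay(im,n,it,out,(395,265,75,75) if n=="scene" else (100,190,65,65),10)
E
python3 ov2.py 12 .04 .04 pics/o12.png
```

```text
(no output)
```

View pics/o12.png

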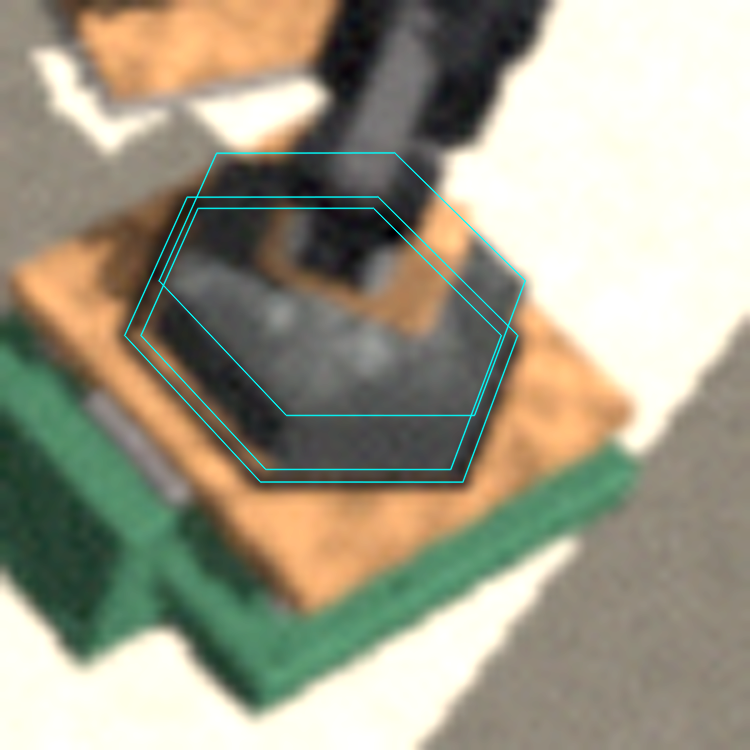

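Call:
play_rows:
  deltas:
    - [0,0,-0.5,0,0]
    - [-0.1,0.18,-0.5,0,0]
    - [-0.1,0.18,-0.5,0,0]
    - [-0.1,0.18,-0.2,0,0]
    - [-0.1,0.18,-0.05,0,0]
    - [-0.1,0.18,0,0,0]
    - [-0.1,0.18,0,0,0]

```text
t: 33.15
tcp_pos: [0.5181, 0.3891, 0.0739]
tcp_rot: [0.624, 0.781, 0.0, 0.0]
ft_force: [-3.5, -1.1, 9.7]
gripper_width: 0.0123
```

```bash
python3 look.py 13 scene,380,210,110,110,6; python3 d.py;python3 ov2.py 13 .04 .04 pics/o13.png
```

```text
t 33.2 tcp [0.5181 0.3891 0.0739] jaw 12.79 tilt 0.07 q6 0.25 w 0.0126 F [-3.1 -2.3  9.6]
```

View pics/o13.png

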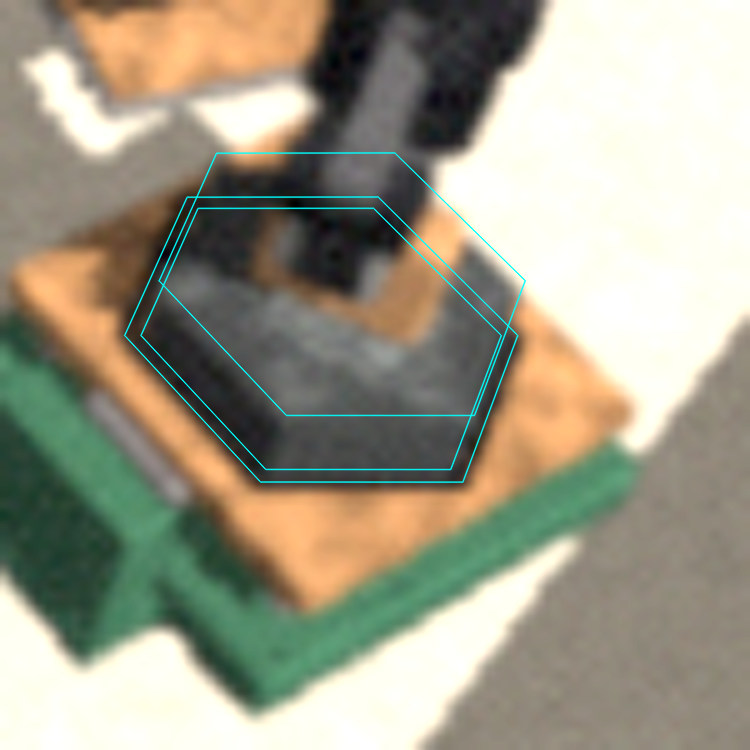

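Call:
play_rows:
  deltas:
    - [0,0,-0.4,0,0]
    - [0.02,-0.1,-0.4,0,0]
    - [0.02,-0.1,-0.4,0,0]
    - [0.02,-0.1,-0.2,0,0]
    - [0.02,-0.1,-0.08,0,0]
    - [0.02,-0.1,-0.03,0,0]
    - [0.02,-0.1,-0.03,0,0]

```text
t: 34.08
tcp_pos: [0.5167, 0.389, 0.074]
tcp_rot: [0.624, 0.781, 0.0, 0.0]
ft_force: [-4.1, -1.9, 9.2]
gripper_width: 0.0128
```

```bash
python3 look.py 14 scene,380,210,110,110,6; python3 d.py;python3 ov2.py 14 .04 .04 pics/o14.png
```

```text
t 34.12 tcp [0.5167 0.389  0.074 ] jaw 12.79 tilt 0.01 q6 0.25 w 0.0124 F [-4.4 -1.6 10.1]
```

View pics/o14.png

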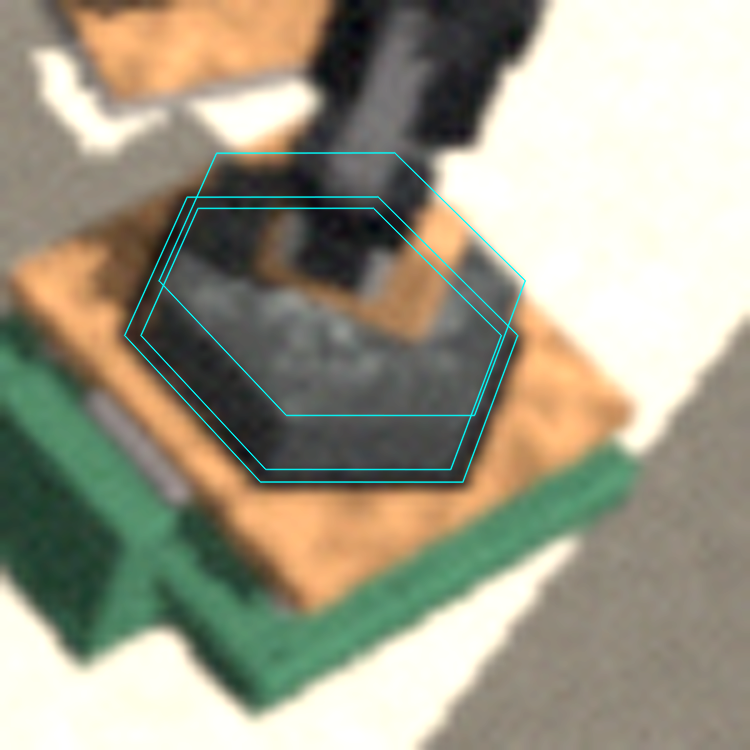

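View pics/scene14c.png

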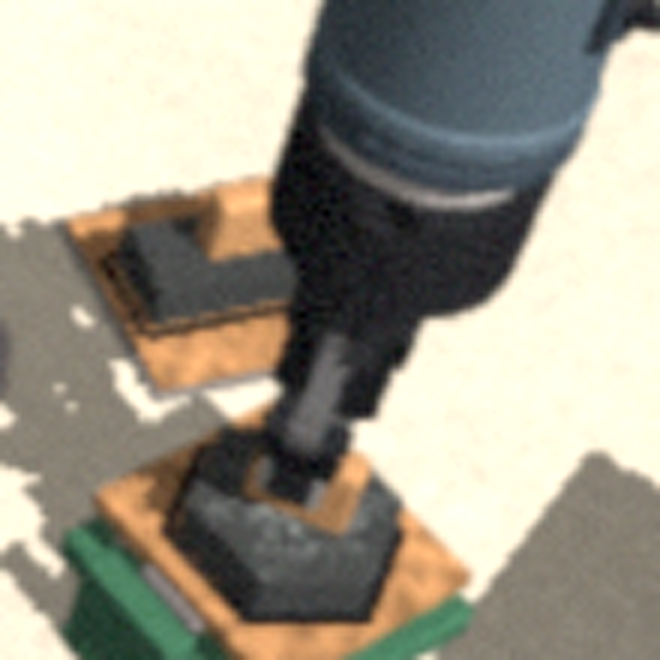

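Call:
play_rows:
  deltas:
    - [0,0,0.4,0,0]
    - [0,0,0.8,0,0]
    - [0,0,1.1,0,0]
    - [0,0,1.35,0,0]
    - [0,0,1.5,0,0]
    - [0,0,1.5,0,0]

```text
t: 34.88
tcp_pos: [0.5169, 0.3891, 0.0602]
tcp_rot: [0.624, 0.782, 0.001, 0.0]
ft_force: [-5.4, -3.8, 15.8]
gripper_width: 0.0126
```

```bash
python3 look.py 15 scene,380,210,110,110,6; python3 d.py
```

```text
t 34.92 tcp [0.5169 0.3891 0.0602] jaw 12.8 tilt 0.07 q6 0.25 w 0.0125 F [-5.9 -3.3 15.8]
```

View pics/scene15c.png

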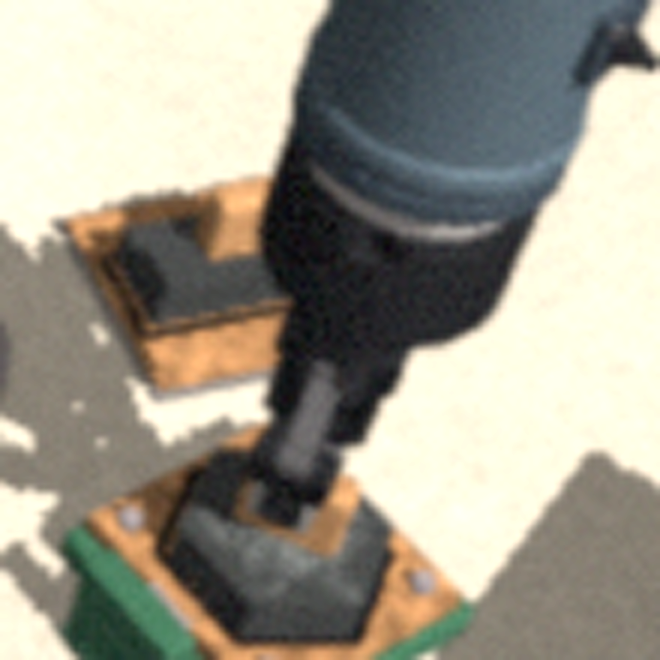

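Call:
play_rows:
  deltas:
    - [0,0,0.1,0,0]
    - [0,0,0.15,0,0]
    - [0,0,0.15,0,0]

```text
t: 35.3
tcp_pos: [0.517, 0.3891, 0.0602]
tcp_rot: [0.624, 0.782, 0.001, 0.001]
ft_force: [-8.7, -4.5, 24.2]
gripper_width: 0.0128
```

```bash
python3 d.py
```

```text
t 35.3 tcp [0.517  0.3891 0.0602] jaw 12.8 tilt 0.11 q6 0.25 w 0.0128 F [-8.7 -4.5 24.2]
```

Call:
play_rows:
  deltas:
    - [0,0,-0.2,0,0]
    - [0,0,-0.4,0,0]
    - [0,0,-0.4,0,0]

```text
t: 35.67
tcp_pos: [0.5169, 0.389, 0.0615]
tcp_rot: [0.624, 0.781, 0.0, 0.0]
ft_force: [-2.4, -0.9, 8.0]
gripper_width: 0.0126
```

```bash
python3 d.py
```

```text
t 35.67 tcp [0.5169 0.389  0.0615] jaw 12.79 tilt 0.04 q6 0.25 w 0.0126 F [-2.4 -0.9  8. ]
```

Call:
play_rows:
  deltas:
    - [0,0,-0.1,0,0]
    - [0,0,-0.15,0,0]
    - [0,0,-0.15,0,0]

```text
t: 36.05
tcp_pos: [0.5169, 0.3891, 0.0628]
tcp_rot: [0.624, 0.781, 0.0, 0.0]
ft_force: [-2.9, -0.9, 7.7]
gripper_width: 0.0125
```

```bash
python3 d.py
```

```text
t 36.05 tcp [0.5169 0.3891 0.0628] jaw 12.79 tilt 0.04 q6 0.25 w 0.0125 F [-2.9 -0.9  7.7]
```

Call:
play_rows:
  deltas:
    - [0,0,-0.1,0,0]
    - [0,0,-0.1,0,0]

```text
t: 36.3
tcp_pos: [0.5169, 0.3891, 0.063]
tcp_rot: [0.624, 0.781, 0.0, 0.0]
ft_force: [-2.5, -1.5, 5.1]
gripper_width: 0.0125
```

```bash
python3 d.py
```

```text
t 36.3 tcp [0.5169 0.3891 0.063 ] jaw 12.79 tilt 0.02 q6 0.25 w 0.0125 F [-2.5 -1.5  5.1]
```

Call:
play_rows:
  deltas:
    - [0,0,0,0,0.4]
    - [0,0,0,0,0.4]
    - [0,0,0,0,0.4]
    - [0,0,-4,0,0.5]
    - [0,0,-9,0,0.5]
    - [0,0,-13,0,0.5]
    - [0,0,-13,0,0.5]

```text
t: 37.17
tcp_pos: [0.519, 0.3901, 0.1971]
tcp_rot: [0.624, 0.781, 0.004, 0.002]
ft_force: [-0.1, -0.1, 0.2]
gripper_width: 0.0428
```

```bash
python3 d.py .48 -.05 .25 12.8
```

```text
t 37.17 tcp [0.519  0.3901 0.1971] jaw 12.78 tilt 0.48 q6 0.25 w 0.0428 F [-0.1 -0.1  0.2]
delta cm [-42.04 -13.5   -5.49] turn -0.0 q6 end -0.33
```

Call:
play_rows:
  deltas:
    - [-46,-15,-4,0,0.5]
    - [-46,-15,-4,0,0.5]
    - [-46,-15,-4,0,0.5]
    - [-46,-15,-4,0,0.5]
    - [-46,-15,-4,0,0.5]
    - [-46,-15,-4,0,0.5]
    - [-46,-15,-4,0,0.5]
    - [-46,-15,-4,0,0.5]
    - [-46,-15,-4,0,0.5]
    - [-46,-15,-4,0,0.5]
    - [-46,-15,-4,0,0.5]

```text
t: 38.55
tcp_pos: [0.4721, -0.0914, 0.2321]
tcp_rot: [0.623, 0.782, 0.0, -0.001]
ft_force: [0.3, 0.4, 0.5]
gripper_width: 0.0427
```

```bash
python3 look.py 16 scene,290,130,190,190,4 top,90,170,175,130,4.5; python3 ov2.py 16 .0285 .0285 pics/o16s.png; python3 ov2.py 16 .0285 .0285 pics/o16t.png top
```

```text
(no output)
```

View pics/top16c.png

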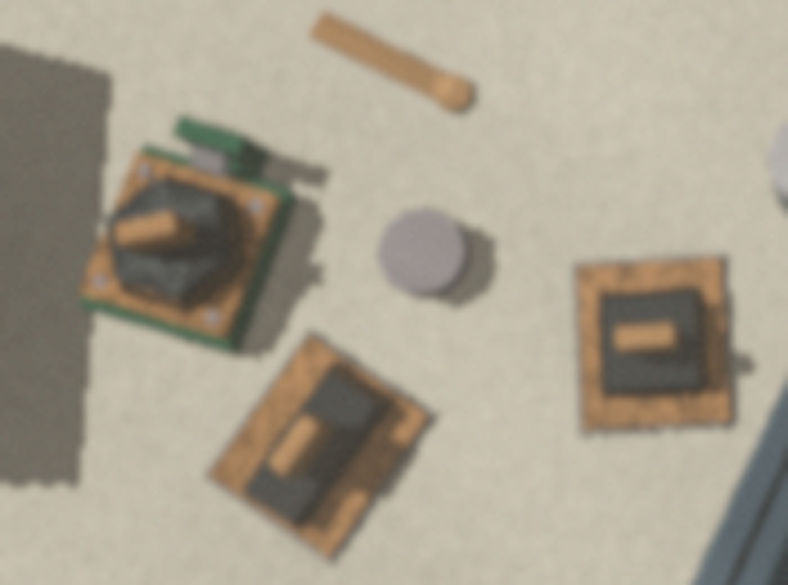

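View pics/scene16c.png

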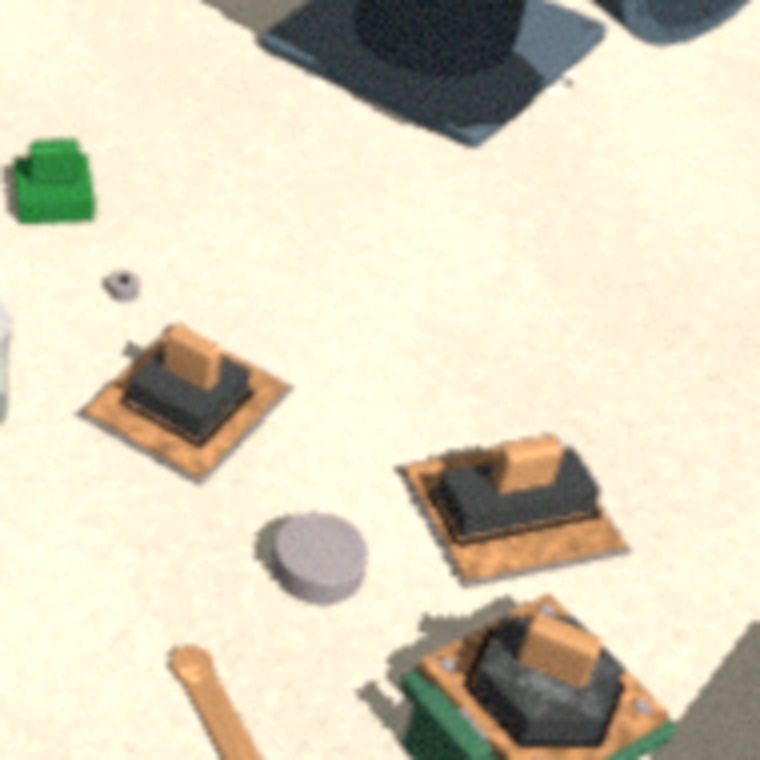

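View pics/o16s.png

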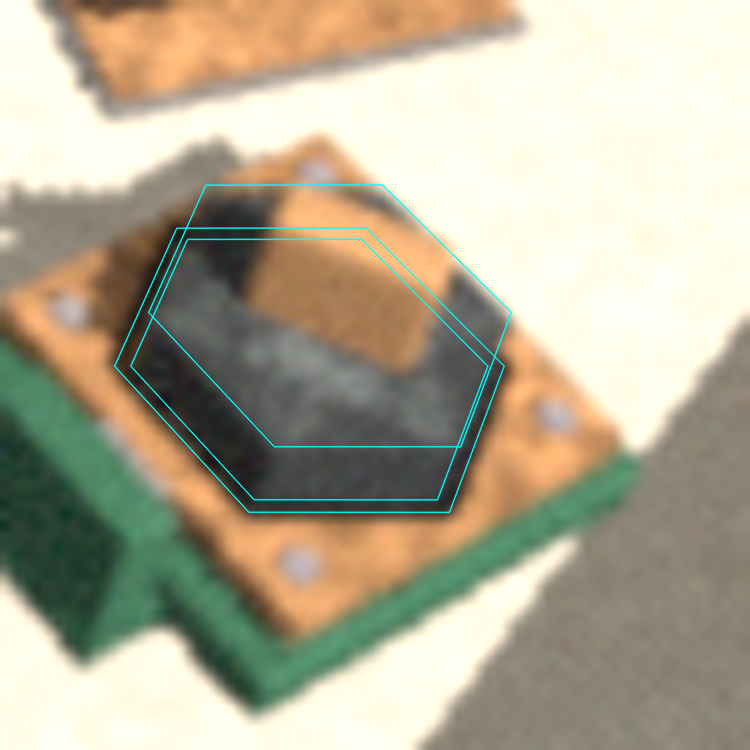

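View pics/o16t.png

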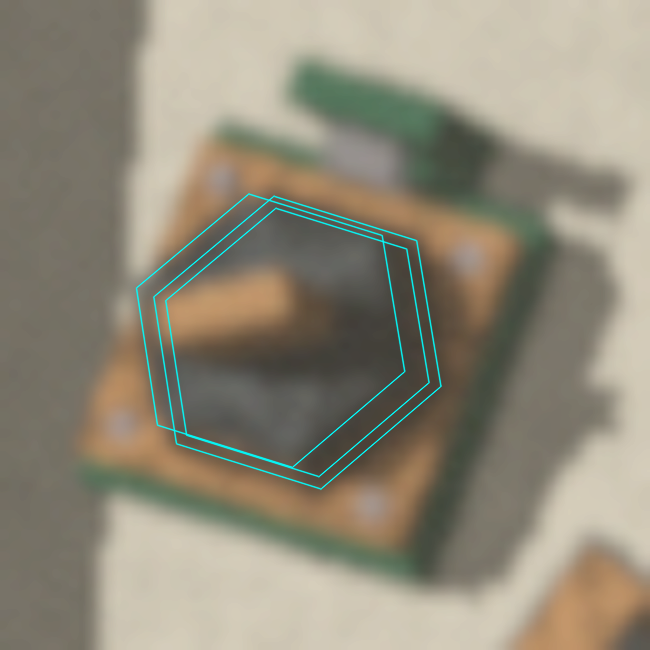

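```bash
python3 - <<'E'
from fit import *
pads=dict(hex=dict(scene=(.516,.3904,-77.2),top=(.5139,.3926,-77.2),z=.0285),strip=dict(scene=(.3955,.3056,-33.3),top=(.3934,.3077,-33.3),z=.006),square=dict(scene=(.4576,.1038,-86),top=(.4559,.106,-86),z=.006))
for n in("scene","top"):
    im=cv2.imread(f"pics/{n}16.png")[:,:,::-1].copy(); tiles=[]
    for k,d in pads.items():
        x,y,a=d[n]; q=(x,y,np.radians(a)); z=d["z"]; c=proj(n,[[x,y,z+.02]])[0].astype(int); r=27 if n=="scene" else 20
        it=[np.c_[tr(BAR,*q),np.full(4,z+.052)],np.c_[tr(shape(k),*q),np.full(len(shape(k)),z+.02)]]
        overlay(im,n,it,"pics/tmp.png",(c[0]-r,c[1]-r,2*r,2*r),265/r/2); tiles.append(cv2.imread("pics/tmp.png")[:264,:264])
    cv2.imwrite(f"pics/o17{n}.png",np.hstack(tiles))
E
```

```text
(no output)
```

View pics/o17scene.png

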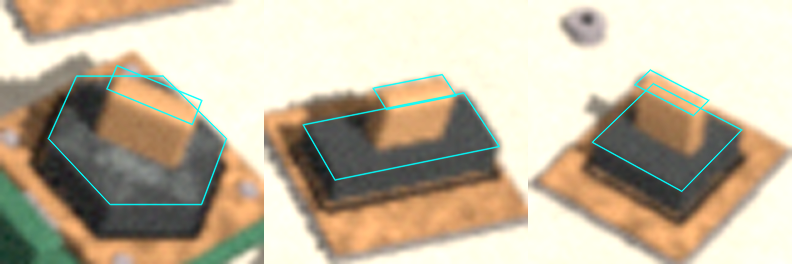

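View pics/o17top.png

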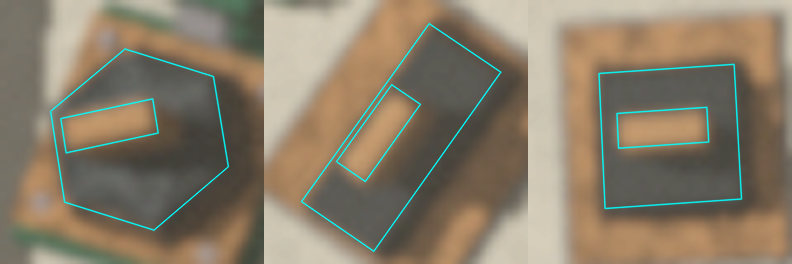

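View pics/scene16.png

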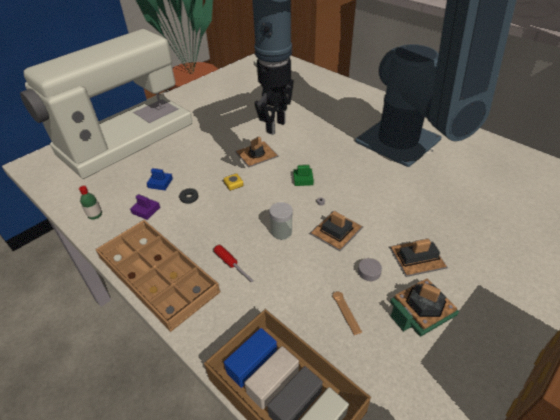

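View pics/top16.png

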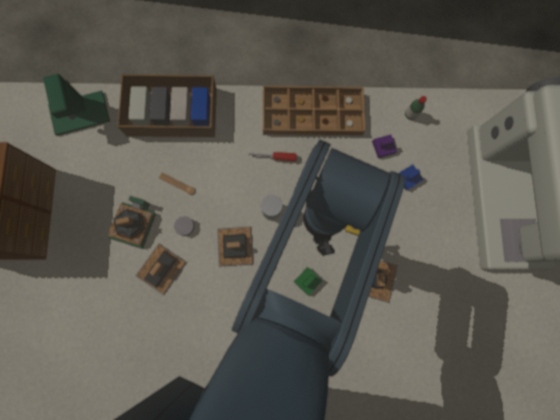

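The jar stands upright at scene pixel (281,221), and all four dies sit in place. The platform is still down with the arm clear.

```bash
python3 -c "
from cell import hand_in
print(hand_in())"
```

```text
the job is handed in; nothing more can be done
None
```

The round, square and strip dies were set on their pads in that order. The hexagonal die was then set on the loading stage and pressed to its stop, and the job was handed in at about 39 s of the 122 s allowed.

- **Placement:** In the last checks the round and square dies were about 1 mm or less off centre, and all four looked flat and turned to match. The strip was first about 1.5 mm off, so I re-centred it with the jaws. The hexagon was set down three times before pressing and ended about 1 mm off.
- **Press:** The platform stopped moving at about 24 N. When I eased off, it rose about 3 mm and stayed there. It was still down in the pictures after release, so I take the catch as holding.
- **Jar and forces:** The jar stood upright where it began. The highest force I read was about 24 N vertically.
- **Checks that disagreed:** The two cameras differ by 2 to 3 mm. I trusted the scene camera because it agreed with the fingertips. One automatic fit of the strip in the top picture failed on a shadow, so I judged the strip from edge profiles and overlays. The round die was measured only once, right after placing; the last pictures show it still on its pad, partly hidden by the arm in the top view.

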